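# Hang the plug gauges on the demagnetising rack

## Robot

A 6-joint arm with a two-finger parallel gripper is mounted at the origin on the work surface. World frame = base frame: x ahead of the robot, y to its left, z up, the work surface at z = 0. Lengths are in m, angles in rad, forces in N, time in s.
With the tool pointing down it reaches from about 0.3 to 0.875 m from the base axis. Payload 6.4 kg.
Tool frame: the origin (TCP) lies at the centre of the arm's flange, where the gripper is bolted on; the fingertips stand 173 mm ahead of it and the grasp point (between the pads) lies 155 mm ahead of it; z points along the fingers, x is the direction in which the jaws open and shut, and the axes are right-handed (so a half turn about z gives the same grasp; the last joint's range is limited). The gripper opens to 85 mm and grips with 20 to 120 N. Pads are 22 mm wide; open, the fingers measure 114 mm over their backs; the gripper's body (76 mm by 85 mm) begins 54 mm behind the grasp point. The pads swing forward as they close: fully open they stand 13 mm farther back than shut.
Start: joints at [-1.476, 0.181, 1.607, -0, 1.354, -0.206], TCP at [0.17, -0.549, 0.405] pointing down, gripper open.
Joint ranges: [-2.99, 2.99], [-0.89, 2.07], [0.3, 2.58], [-1.14, 4.28], [0, 2.63], [-3.12, 3.12]. Speed limits (rad/s): [2.57, 2.57, 3.01, 3.14, 3.14, 3.14].

## Interface

Orientations are given as a unit quaternion [w, x, y, z].
In Python, from bench import ctrl gives the robot as it stands. The module is installed in compiled form; this text tells all that it offers.
- The arm moves only by the tool move_arm, never from a script. Its argument "moves" is a list of rows, each an object of numbers: "gripper": the opening in per cent of the stroke, from 0 (shut) to 100 (fully open); "x", "y", "z": the shift along the tool's x, y, z in cm; "roll": the turn about the tool's z in degrees. In form: [{"gripper": .., "x": .., "y": .., "z": .., "roll": ..}, ...]. A call has 1 to 5 rows; each row shifts and turns the commanded pose from where the row before left it, along the tool's axes as they then stand; what a row does not reach is not made up. A row lasts 1/8 s, in which the tool goes at most 62.5 mm and 10.7 degrees, less where a joint would pass 70% of its speed; a pose out of reach is approached as far as the arm can. A call is refused whole if a number of a shift passes 6.25 or a number of a turn 10.7, either way. A call with a gripper value outside its range is refused whole. The fingers move at their own pace and stop on an object; the grip force is fixed at half the most. Time passes only in rows, so rows that do not move let the fingers close. It gives the time, the measured TCP pose, the force and the opening at its end, in the units of the state.
- ctrl.get_obs(): the state, without advancing time (a new reading comes with each control period).
- ctrl.camera(name): name is "side" or "top"; returns a dict with "img" (384x512x3 uint8, red, green, blue), "fx", "fy", "cx", "cy" (pixels), "world_from_camera" (4x4, takes a point from camera to world coordinates). Camera axes: x right, y up, looking along -z (the intrinsics and any distortion apply to the point x, -y, -z); pixel columns grow to the right and rows downward; lengths in m; the calibration is good to about 2 mm. A picture is of the moment at which its call begins. There is no depth.
- ctrl.hand_in(): hands the job in, once; it reports no verdict.
The state is a dict: "time_s": time; "q": joint angles; "dq": joint speeds; "joint_efforts": joint torques, N m; "eef_pos": TCP position; "eef_rot": TCP orientation; "wrist_force": force on the tool from outside, world axes, zero at the start; "torque": the same for the moment, N m; "opening": opening from 0.0 (shut) to 1.0 (fully open).
Only numpy, scipy, OpenCV 4.12 (cv2) and the standard library are available. Lean on these libraries where they do the work, as an engineer would, in place of code of your own. Each camera call takes 0.05 s, during which the arm holds its last target. There are 200 camera calls.

## Task

Get the plug gauges ready for demagnetising: first press the blue test button on the breaker box so that its lever drops and the rack is dead, and lift no gauge before that. Then take every gauge from the foam mat by the studs of its eye, let its blade swing down in a slackened grip, grip again and hang it by its eye on a hook of the rack, one gauge to a hook, hanging freely straight down. When all hang, lift the breaker lever back up until it stays up on its own; leave the bottle, the setting ring and the wooden box where they are.

Things in the scene. Friction and masses are not known exactly. Their poses are not given: they have to be found in the camera images.
- mat: fixed black foam mat, 220 x 300 x 4 mm, on which the gauges lie; origin under its centre, x along the 220 side
- rack: fixed demagnetising rack: grey foot 110 x 300 x 14 mm, two posts and an aluminium cross bar (16 mm thick, axis 180 mm above the table, at x = +45 mm) with three yellow hooks 90 mm apart: level 7 mm rods at 180 mm height that run from the bar to the rack's -x (towards the robot), bent up at the end. Origin on the table; y along the row of hooks, z up; nothing stands above the bar
- gauge_red: loose flat steel plug gauge, red handle, 0.22 to 0.31 kg, may be absent. Along its x: round eye (28 mm hole along z, 47 mm across, 9 mm thick), handle 14 x 14 mm, then a steel blade 58 long, 30 wide (y), 22 mm thick (z), ending 115 mm from the eye's centre. Lies z up. Origin 11 mm below the eye centre along z; x runs eye to blade: down when hung. Centre of mass at x = 70 mm
- gauge_red_eye (a point): centre of the red gauge's eye, axes as the gauge, midway between two brass studs (10 mm across, flat ends, 52 mm end to end along y). Pinched across the studs with 50 N it keeps its angle; slackened in small steps (about 6 N per 0.3 mm) the blade swings down about the studs below some 30 N, hangs nearly straight at 5 N, and falls out at 0 N
- gauge_green: loose flat steel plug gauge, green handle, 0.22 to 0.31 kg, may be absent. Along its x: round eye (28 mm hole along z, 47 mm across, 9 mm thick), handle 14 x 14 mm, then a steel blade 58 long, 30 wide (y), 22 mm thick (z), ending 115 mm from the eye's centre. Lies z up. Origin 11 mm below the eye centre along z; x runs eye to blade: down when hung. Centre of mass at x = 70 mm
- gauge_green_eye (a point): centre of the green gauge's eye, axes as the gauge, midway between two brass studs (10 mm across, flat ends, 52 mm end to end along y). Pinched across the studs with 50 N it keeps its angle; slackened in small steps (about 6 N per 0.3 mm) the blade swings down about the studs below some 30 N, hangs nearly straight at 5 N, and falls out at 0 N
- gauge_blue: loose flat steel plug gauge, blue handle, 0.22 to 0.31 kg, may be absent. Along its x: round eye (28 mm hole along z, 47 mm across, 9 mm thick), handle 14 x 14 mm, then a steel blade 58 long, 30 wide (y), 22 mm thick (z), ending 115 mm from the eye's centre. Lies z up. Origin 11 mm below the eye centre along z; x runs eye to blade: down when hung. Centre of mass at x = 70 mm
- gauge_blue_eye (a point): centre of the blue gauge's eye, axes as the gauge, midway between two brass studs (10 mm across, flat ends, 52 mm end to end along y). Pinched across the studs with 50 N it keeps its angle; slackened in small steps (about 6 N per 0.3 mm) the blade swings down about the studs below some 30 N, hangs nearly straight at 5 N, and falls out at 0 N
- hook0_seat (a point): point on the axis of the level rod of the hook at the rack's +y end, 31 mm behind its tip and 57 mm in front of the cross bar's axis; axes as the rack. A gauge that hangs there has its eye's centre about 11 mm below this height
- hook0_tip (a point): end of that hook's rod axis, bent up: 9 mm above the level part (rod radius 3.5 mm)
- hook1_seat (a point): point on the axis of the level rod of the hook in the middle, 31 mm behind its tip and 57 mm in front of the cross bar's axis; axes as the rack. A gauge that hangs there has its eye's centre about 11 mm below this height
- hook1_tip (a point): end of that hook's rod axis, bent up: 9 mm above the level part (rod radius 3.5 mm)
- hook2_seat (a point): point on the axis of the level rod of the hook at the rack's -y end, 31 mm behind its tip and 57 mm in front of the cross bar's axis; axes as the rack. A gauge that hangs there has its eye's centre about 11 mm below this height
- hook2_tip (a point): end of that hook's rod axis, bent up: 9 mm above the level part (rod radius 3.5 mm)
- breaker: portable white breaker box, loose on the table, 1.6 kg, 110 (x) x 170 (y) x 75 mm high; origin under its centre, x away from the robot at yaw 0. On top: a rocker lever at y = +45 mm and a round blue test button in a black collar at x = -22, y = -45 mm
- lever (a joint): breaker lever, rad: 0 = up (on), leaning 0.16 rad back past upright, where its own weight keeps it; 1.45 = dropped (off), pointing to the box's -x and almost level (21 mm above the hinge). It turns freely and falls to one side or the other; 0.16 is upright. Pressing the test button tips it over so that it drops
- lever_knob (a point): centre of the black ball, 22 mm across, at the lever's end, 72 mm from the hinge axis; the lever is an 8 mm rod
- lever_hinge (a point): point on the lever's hinge axis in line with the lever, 84 mm above the table; the hinge axis is the box's y
- test_button (a joint): blue test button, m: 0 = out, 0.006 = fully pressed (down) at about 4.5 N; springs back
- button_top (a point): middle of the button's top, 26 mm across, about 110 mm above the table when out (collar rim at 97 mm)
- oil_bottle: loose white oil bottle, 48 mm across, 130 mm tall; bystander; origin under its centre
- setting_ring: loose steel setting ring, 76 mm across, 18 mm high; bystander; origin under its centre
- gauge_block_box: loose wooden box 75 x 120 x 35 mm; bystander; origin under its centre
There are look-alikes about, which are no part of the job. Leave any orange or purple look-alike of the gauge_blue alone.

How it is judged:
By the outcome, as a careful person would: the job done as asked, in the order asked, and still so for the second after the job is handed in, with the robot touching nothing.
Of gauge_red, gauge_green, gauge_blue only 2 to 3 are there at a start; the rules pass over those that are not, and their reading is None.
At some moment in a run one of breaker may be knocked a few centimetres aside while the robot is not near it.
It also fails if it takes over 210 s, if anything falls off the work surface, if the arm or the gripper's body presses on something with over 40 N, if the wrist force passes 120 N, or if a joint passes its speed limit or range.

## Working session

There is one attempt and no reset: what is moved stays moved. The work goes in short steps, Python scripts to look and compute and a tool call to move; the robot and the scene stay as the last step left them, time stands still between calls to the robot, and variables do not carry over. Pictures are saved under pics/ and viewed, about 12 in all and at most 16, crops included, and the job is handed in when it is done.

Besides the shell and the picture viewer there is one more tool, called after "Emit:" by a JSON object that holds its "method" and its "body". move_arm: Moves the arm, as the interface text tells. Its arguments: {"type":"object","properties":{"moves":{"type":"array","items":{"type":"object","properties":{"gripper":{"type":"number"},"x":{"type":"number"},"y":{"type":"number"},"z":{"type":"number"},"roll":{"type":"number"}}}}},"required":["moves"]}

```bash
mkdir -p pics; cat > h.py <<'E'
import numpy as np, cv2
from bench import ctrl
def snap(name,fn):
    c=ctrl.camera(name); cv2.imwrite('pics/'+fn,c['img'][:,:,::-1]); 
    np.savez('pics/'+fn[:-4],**{k:v for k,v in c.items()}); return c
def load(fn): return dict(np.load('pics/'+fn+'.npz',allow_pickle=True))
def ray(c,u,v):
    T=c['world_from_camera']; d=np.array([(u-c['cx'])/c['fx'],-(v-c['cy'])/c['fy'],-1.]); return T[:3,3],T[:3,:3]@d
def atz(c,u,v,z):
    o,d=ray(c,u,v); return o+d*(z-o[2])/d[2]
def proj(c,p):
    T=c['world_from_camera']; q=T[:3,:3].T@(np.array(p)-T[:3,3]); return c['cx']-c['fx']*q[0]/q[2], c['cy']+c['fy']*q[1]/q[2]
def tri(c1,a,c2,b):
    o1,d1=ray(c1,*a);o2,d2=ray(c2,*b);A=np.stack([d1,-d2],1);s=np.linalg.lstsq(A,o2-o1,rcond=None)[0]
    p,q=o1+s[0]*d1,o2+s[1]*d2; return (p+q)/2,np.linalg.norm(p-q)
E
python3 - <<'E'
from h import *
for n in('top','side'):
    c=snap(n,n+'0.png'); print({k:v for k,v in c.items() if k!='img'})
    cv2.imwrite(f'pics/{n}0b.png',cv2.resize(c['img'][:,:,::-1],(800,600),interpolation=cv2.INTER_CUBIC))
print(ctrl.get_obs())
E
```

```text
{'fx': 456.9307228778292, 'fy': 456.9307228778292, 'cx': 254.34150914506705, 'cy': 193.2941292845869, 'world_from_camera': array([[-0.01502402,  0.99070144, -0.13522182,  0.27348134],
       [-0.99988191, -0.01444868,  0.00523521,  0.01802947],
       [ 0.00323275,  0.1352845 ,  0.99080152,  1.67576855],
       [ 0.        ,  0.        ,  0.        ,  1.        ]])}
{'fx': 476.84774011930676, 'fy': 476.84774011930676, 'cx': 253.10889377114535, 'cy': 183.84409765262743, 'world_from_camera': array([[-0.86918604,  0.31636594, -0.38003713, -0.08720281],
       [-0.49435708, -0.57344608,  0.65327687,  0.99130582],
       [-0.01125625,  0.75569318,  0.65482907,  1.12384242],
       [ 0.        ,  0.        ,  0.        ,  1.        ]])}
{'time_s': 0.1, 'q': array([-1.47625276e+00,  1.81446570e-01,  1.60791326e+00,  6.11812150e-06,
        1.35381242e+00, -2.06308738e-01]), 'dq': array([-4.94113939e-05, -2.25332144e-03, -3.30392436e-03, -1.61801441e-03,
        1.99144080e-03, -1.57910880e-04]), 'joint_efforts': array([ 2.30580645e-04, -4.45877588e+01, -3.52237844e+01, -3.18665607e-04,
        4.15748247e-03,  2.39872600e-05]), 'eef_pos': array([ 0.17038255, -0.54893264,  0.40388284]), 'eef_rot': array([-5.90783173e-04,  8.05087656e-01, -5.93155328e-01, -5.24180587e-04]), 'wrist_force': array([-0.0627908 ,  0.72023612,  1.19486089]), 'torque': array([-0.02865217, -0.04642261, -0.02736422]), 'opening': 1.0017772568814958}
```

View pics/top0b.png

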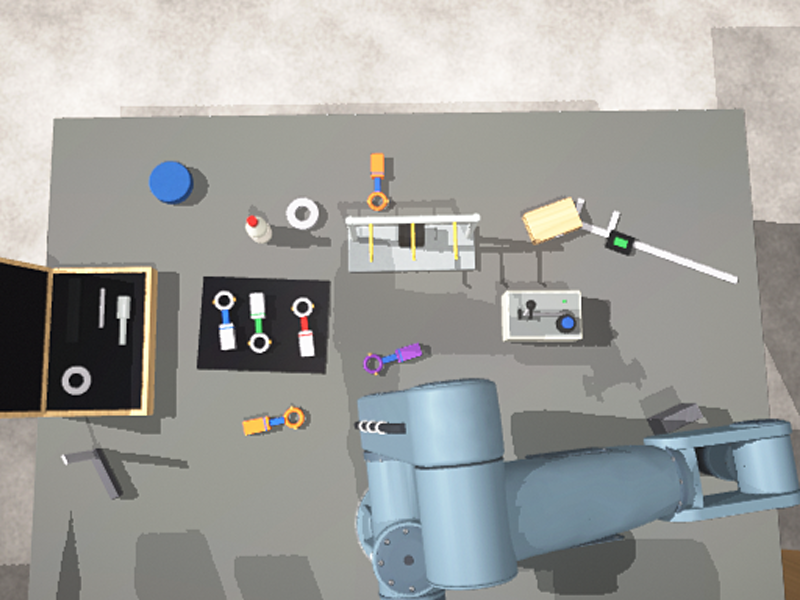

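View pics/side0b.png

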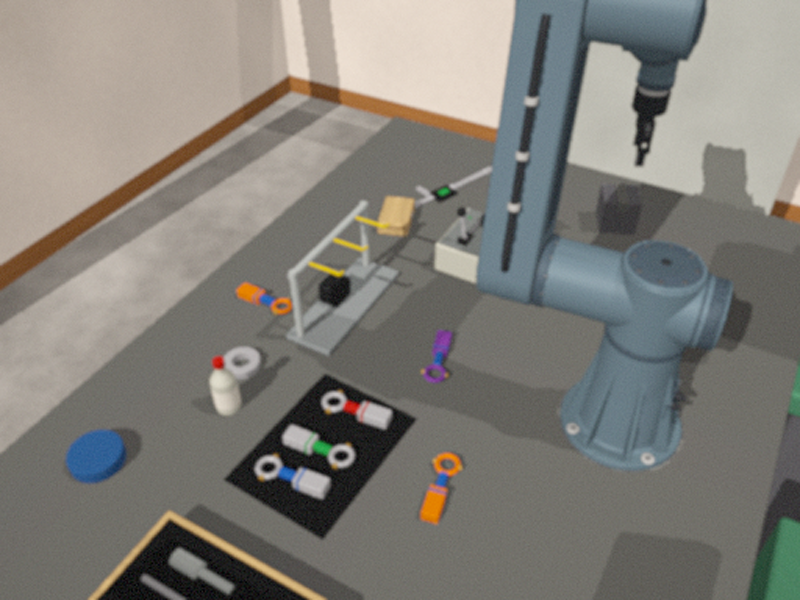

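The top view shows all three gauges on the mat: the red eye near (303,307), the green eye near (259,343) and the blue eye near (224,300). The rack is at (413,245), and the breaker at (542,316) has its lever up. Next I zoom in to get exact pixels.

```bash
python3 - <<'E'
from h import *
a=load('top0')['img'][:,:,::-1]
def cr(x0,y0,w,h,s): return cv2.resize(a[y0:y0+h,x0:x0+w],None,fx=s,fy=s,interpolation=cv2.INTER_CUBIC)
o=np.zeros((600,800,3),np.uint8)
o[:300,:400]=cr(130,170,80,60,5)       # mat
o[:300,400:]=cr(215,130,100,75,4)[:300]      # rack
o[300:,:500]=cr(315,175,100,60,5)  #breaker
cv2.imwrite('pics/z1.png',o)
E
```

```text
(no output)
```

View pics/z1.png

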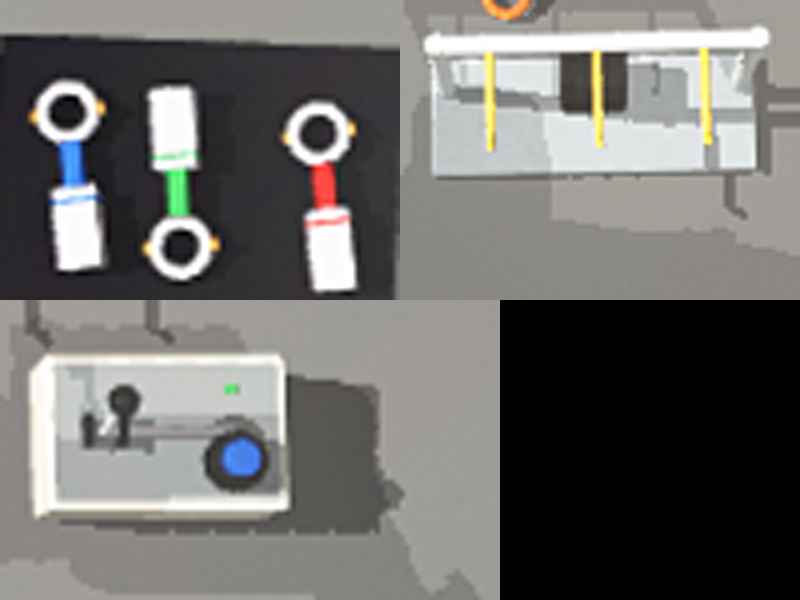

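```bash
python3 - <<'E'
from h import *
c=load('top0')
def P(x0,y0,s,ox,oy,p,z): 
    return atz(c,x0+(p[0]-ox+.5)/s-.5,y0+(p[1]-oy+.5)/s-.5,z)
for n,e,h,b in(('blue',(69,111.5),(67,110),(79,268)),('green',(181.5,247),(180,246),(172,88)),('red',(319.5,133),(318,132),(333,290))):
    E_=P(130,170,5,0,0,e,.015);H=P(130,170,5,0,0,h,.015);B=P(130,170,5,0,0,b,.022);print(n,E_,H,B,np.linalg.norm(B-E_),np.degrees(np.arctan2(*(B-E_)[1::-1])))
for i,(t,b) in enumerate((((491,149),(489,54)),((599,145),(597,50)),((708,142),(704,48)))):
    T=P(215,130,4,400,0,t,.189);B=P(215,130,4,400,0,b,.18);print('hook',i,T,B,np.degrees(np.arctan2(*(B-T)[1::-1])))
L=P(215,130,4,400,0,(433,44),.18);R=P(215,130,4,400,0,(762,37),.18);print('bar',L,R,np.degrees(np.arctan2(-(R-L)[0],(L-R)[1])), )
print('btn',P(315,175,5,0,300,(242,457),.11),'knob',P(315,175,5,0,300,(124,400),.155),'hinge',P(315,175,5,0,300,(106,432),.084))
for q in((34,354),(284,355),(288,508),(38,516)):print('box',P(315,175,5,0,300,q,.075))
E
```

```text
blue [0.51123008 0.41595639 0.015     ] [0.5123627  0.41744177 0.015     ] [0.39574682 0.40501572 0.022     ] 0.11621136702935399 -174.5880533551802
green [0.41045249 0.3324005  0.015     ] [0.41119761 0.33349932 0.015     ] [0.52649287 0.33931691 0.022     ] 0.11645688737782957 3.410995465355667
red [0.49264539 0.23229144 0.015     ] [0.49340046 0.23339219 0.015     ] [0.37711785 0.2212938  0.022     ] 0.11626074240029807 -174.56211905595487
hook 0 [0.56545239 0.06499703 0.189     ] [0.64827129 0.0661474  0.18      ] 0.7957966828098573
hook 1 [ 0.56753446 -0.02442459  0.189     ] [ 0.65042153 -0.02446319  0.18      ] -0.02668439868013822
hook 2 [ 0.56876388 -0.11474133  0.189     ] [ 0.65086559 -0.11428054  0.18      ] 0.3215610939108847
bar [0.65753542 0.1130358  0.18      ] [ 0.65964219 -0.16324926  0.18      ] -0.4368919743662964
btn [ 0.43749666 -0.36420753  0.11      ] knob [ 0.47243629 -0.2756947   0.155     ] hinge [ 0.45925725 -0.27585418  0.084     ]
box [ 0.51673049 -0.22861139  0.075     ]
box [ 0.51343576 -0.4060013   0.075     ]
box [ 0.40466313 -0.40340702  0.075     ]
box [ 0.40162574 -0.22740619  0.075     ]
```

Emit:
{"method": "move_arm", "body": {"moves": [{"gripper": 0,"roll": 8.6},{"gripper": 0,"roll": 8.6},{"gripper": 0,"x": -3.08,"y": -4.46},{"gripper": 0,"x": -3.08,"y": -4.46},{"gripper": 0,"x": -3.08,"y": -4.46}]}}

```text
validation failed for argument at $.mo...
```

Emit:
{"method": "move_arm", "body": {"moves": [{"gripper": 0,"x": -3.08,"y": -4.46},{"gripper": 0,"x": -3.08,"y": -4.46},{"gripper": 0,"x": -3.08,"y": -4.46},{"gripper": 0,"z": 4},{"gripper": 0}]}}

```text
validation failed for argument at $.mo...
```

Emit:
{"method": "move_arm", "body": {"moves": [{"gripper": 0,"x": 0,"y": 0,"z": 0,"roll": 8.6},{"gripper": 0,"x": 0,"y": 0,"z": 0,"roll": 8.6},{"gripper": 0,"x": -3.08,"y": -4.46,"z": 0,"roll": 0},{"gripper": 0,"x": -3.08,"y": -4.46,"z": 0,"roll": 0},{"gripper": 0,"x": -3.08,"y": -4.46,"z": 0,"roll": 0}]}}

```text
time_s: 0.72
eef_pos: [0.3051, -0.4556, 0.4043]
eef_rot: [0.0, -0.707, 0.707, 0.0]
wrist_force: [0.2, -1.3, -0.6]
opening: 0.001
```

Emit:
{"method": "move_arm", "body": {"moves": [{"gripper": 0,"x": -3.06,"y": -4.43,"z": 0,"roll": 0},{"gripper": 0,"x": -3.06,"y": -4.43,"z": 0,"roll": 0},{"gripper": 0,"x": -3.06,"y": -4.43,"z": 0,"roll": 0},{"gripper": 0,"x": 0,"y": 0,"z": 5,"roll": 0},{"gripper": 0,"x": 0,"y": 0,"z": 5,"roll": 0}]}}

```text
time_s: 1.35
eef_pos: [0.4378, -0.364, 0.3038]
eef_rot: [0.0, 0.708, -0.706, 0.001]
wrist_force: [-0.2, -0.1, 0.2]
opening: -0.005
```

```bash
python3 - <<'E'
from h import *
c=snap('side','s1.png'); d=snap('top','t1.png')
o=np.hstack([cv2.resize(c['img'][110:220,250:350,::-1],(400,440),interpolation=cv2.INTER_CUBIC),cv2.resize(d['img'][150:260,300:400,::-1],(400,440),interpolation=cv2.INTER_CUBIC)])
cv2.imwrite('pics/z2.png',o)
print(ctrl.get_obs()['eef_pos'], proj(c,(.4375,-.364,.11)),proj(c,(.472,-.2757,.155)))
E
```

```text
[ 0.43538585 -0.36233727  0.29843126] (np.float64(314.56000609525927), np.float64(135.56756200981079)) (np.float64(296.1644575631734), np.float64(135.06030345717076))
```

View pics/z2.png

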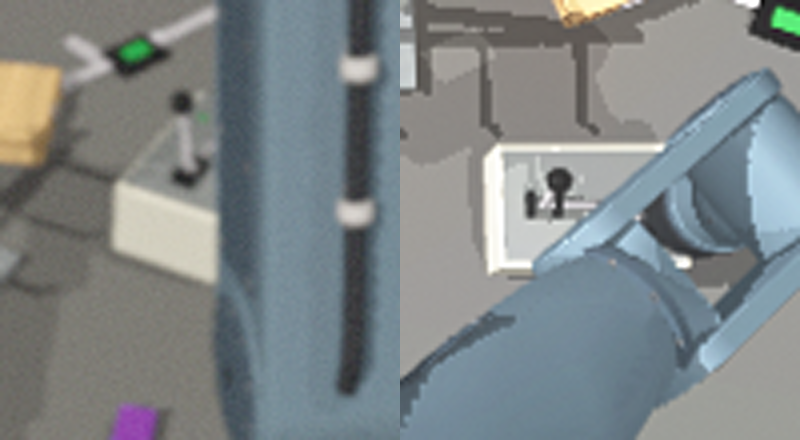

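Emit:
{"method": "move_arm", "body": {"moves": [{"gripper": 0,"x": 0,"y": 0,"z": 0,"roll": 0},{"gripper": 0,"x": 0,"y": 0,"z": 0.8,"roll": 0},{"gripper": 0,"x": 0,"y": 0,"z": 0.5,"roll": 0},{"gripper": 0,"x": 0,"y": 0,"z": 0.4,"roll": 0},{"gripper": 0,"x": 0,"y": 0,"z": 0,"roll": 0}]}}

```text
time_s: 2.08
eef_pos: [0.4368, -0.3648, 0.2875]
eef_rot: [-0.0, 0.707, -0.707, -0.0]
wrist_force: [0.5, -0.2, -0.1]
opening: -0.001
```

Emit:
{"method": "move_arm", "body": {"moves": [{"gripper": 0,"x": 0,"y": 0,"z": 0.4,"roll": 0},{"gripper": 0,"x": 0,"y": 0,"z": 0.3,"roll": 0},{"gripper": 0,"x": 0,"y": 0,"z": 0.3,"roll": 0},{"gripper": 0,"x": 0,"y": 0,"z": 0,"roll": 0},{"gripper": 0,"x": 0,"y": 0,"z": 0,"roll": 0}]}}

```text
time_s: 2.7
eef_pos: [0.4371, -0.365, 0.278]
eef_rot: [0.0, 0.707, -0.707, 0.0]
wrist_force: [-0.2, -0.3, 3.6]
opening: -0.003
```

```bash
python3 - <<'E'
from h import *
o=ctrl.get_obs();print(o['eef_pos'],o['wrist_force'])
E
```

```text
[ 0.43712158 -0.3650079   0.27804541] [-0.19769045 -0.31080392  3.576328  ]
```

Emit:
{"method": "move_arm", "body": {"moves": [{"gripper": 0,"x": 0,"y": 0,"z": 0.2,"roll": 0},{"gripper": 0,"x": 0,"y": 0,"z": 0.1,"roll": 0},{"gripper": 0,"x": 0,"y": 0,"z": 0,"roll": 0},{"gripper": 0,"x": 0,"y": 0,"z": 0,"roll": 0},{"gripper": 0,"x": 0,"y": 0,"z": 0,"roll": 0}]}}

```text
time_s: 3.32
eef_pos: [0.4373, -0.3651, 0.2776]
eef_rot: [0.0, 0.707, -0.707, 0.001]
wrist_force: [-5.9, 6.3, 23.7]
opening: -0.0
```

```bash
python3 - <<'E'
from h import *
c=snap('side','s2.png'); d=snap('top','t2.png')
o=np.hstack([cv2.resize(c['img'][110:220,250:350,::-1],(400,440),interpolation=cv2.INTER_CUBIC),cv2.resize(d['img'][150:260,300:400,::-1],(400,440),interpolation=cv2.INTER_CUBIC)])
cv2.imwrite('pics/z3.png',o)
E
```

```text
(no output)
```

View pics/z3.png

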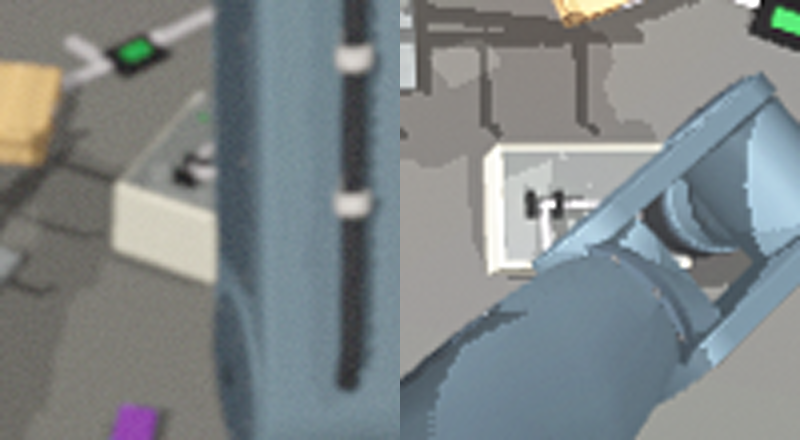

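Emit:
{"method": "move_arm", "body": {"moves": [{"gripper": 0,"x": 0,"y": 0,"z": -6,"roll": 0},{"gripper": 0,"x": 0,"y": 0,"z": -6,"roll": 0},{"gripper": 80,"x": -5.9,"y": -0.55,"z": 0,"roll": 0},{"gripper": 80,"x": -5.9,"y": -0.55,"z": 0,"roll": 0},{"gripper": 80,"x": -5.9,"y": -0.55,"z": 0,"roll": 0}]}}

```text
time_s: 4.05
eef_pos: [0.453, -0.1861, 0.3942]
eef_rot: [0.0, -0.707, 0.707, 0.0]
wrist_force: [0.7, 0.3, 0.5]
opening: 0.634
```

Emit:
{"method": "move_arm", "body": {"moves": [{"gripper": 80,"x": -5.9,"y": -0.55,"z": 0,"roll": 0},{"gripper": 80,"x": -5.9,"y": -0.55,"z": 0,"roll": 0},{"gripper": 80,"x": -5.9,"y": -0.55,"z": 0,"roll": 0},{"gripper": 80,"x": -5.9,"y": -0.55,"z": 0,"roll": 0},{"gripper": 80,"x": -5.9,"y": -0.55,"z": 0,"roll": 0}]}}

```text
time_s: 4.68
eef_pos: [0.4803, 0.1092, 0.3942]
eef_rot: [0.0, 0.707, -0.707, -0.0]
wrist_force: [1.1, -0.3, -0.5]
opening: 0.802
```

Emit:
{"method": "move_arm", "body": {"moves": [{"gripper": 80,"x": -5.9,"y": -0.55,"z": 0,"roll": 0},{"gripper": 80,"x": -5.9,"y": -0.55,"z": 0,"roll": 0},{"gripper": 80,"x": 0,"y": 0,"z": 0,"roll": -5.4},{"gripper": 80,"x": 0,"y": 0,"z": 0,"roll": 0},{"gripper": 80,"x": 0,"y": 0,"z": 0,"roll": 0}]}}

```text
time_s: 5.3
eef_pos: [0.4916, 0.2247, 0.3943]
eef_rot: [0.0, 0.739, -0.674, -0.0]
wrist_force: [-0.4, -0.0, -0.9]
opening: 0.803
```

Emit:
{"method": "move_arm", "body": {"moves": [{"gripper": 80,"x": -0.79,"y": -0.21,"z": 5,"roll": 0},{"gripper": 80,"x": 0,"y": 0,"z": 5,"roll": 0},{"gripper": 80,"x": 0,"y": 0,"z": 5,"roll": 0},{"gripper": 80,"x": 0,"y": 0,"z": 4.5,"roll": 0},{"gripper": 80,"x": 0,"y": 0,"z": 0,"roll": 0}]}}

```text
time_s: 5.92
eef_pos: [0.4911, 0.2318, 0.1963]
eef_rot: [0.003, 0.739, -0.674, -0.002]
wrist_force: [-0.3, -0.6, 0.6]
opening: 0.806
```

```bash
python3 - <<'E'
from h import *
c=snap('side','s3.png'); print(ctrl.get_obs()['eef_pos'])
cv2.imwrite('pics/z4.png',cv2.resize(c['img'][220:320,150:290,::-1],(770,550),interpolation=cv2.INTER_CUBIC))
print(proj(c,(.493,.2328,.015)))
E
```

```text
[0.49258605 0.23233874 0.19890344]
(np.float64(214.4714242564115), np.float64(256.39920609323184))
```

View pics/z4.png

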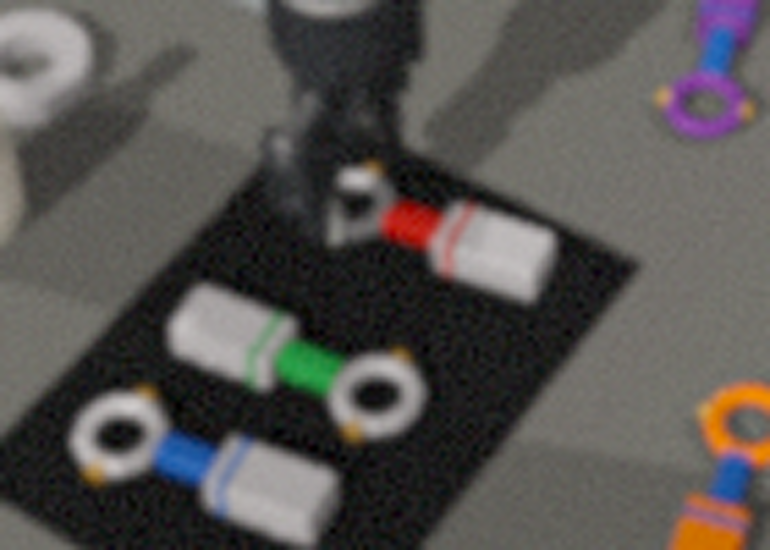

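The side view puts the red eye at (214.5,256.4), which matches the projection, and the fingers straddle it. I'll descend and grip.

Emit:
{"method": "move_arm", "body": {"moves": [{"gripper": 80,"x": 0,"y": 0,"z": 1.2,"roll": 0},{"gripper": 80,"x": 0,"y": 0,"z": 1,"roll": 0},{"gripper": 80,"x": 0,"y": 0,"z": 0,"roll": 0},{"gripper": 70,"x": 0,"y": 0,"z": 0,"roll": 0},{"gripper": 70,"x": 0,"y": 0,"z": 0,"roll": 0}]}}

```text
time_s: 6.6
eef_pos: [0.4932, 0.2334, 0.1782]
eef_rot: [-0.0, 0.74, -0.673, 0.0]
wrist_force: [0.3, 0.7, 0.3]
opening: 0.698
```

Emit:
{"method": "move_arm", "body": {"moves": [{"gripper": 50,"x": 0,"y": 0,"z": 0,"roll": 0},{"gripper": 50,"x": 0,"y": 0,"z": 0,"roll": 0},{"gripper": 50,"x": 0,"y": 0,"z": 0,"roll": 0},{"gripper": 50,"x": 0,"y": 0,"z": 0,"roll": 0},{"gripper": 50,"x": 0,"y": 0,"z": 0,"roll": 0}]}}

```text
time_s: 7.22
eef_pos: [0.4932, 0.2333, 0.1779]
eef_rot: [-0.0, 0.74, -0.673, 0.0]
wrist_force: [2.1, 1.8, 1.4]
opening: 0.578
```

Emit:
{"method": "move_arm", "body": {"moves": [{"gripper": 50,"x": 0,"y": 0,"z": -2,"roll": 0},{"gripper": 50,"x": 0,"y": 0,"z": -4,"roll": 0},{"gripper": 50,"x": 0,"y": 0,"z": -6,"roll": 0},{"gripper": 50,"x": 0,"y": 0,"z": -6,"roll": 0},{"gripper": 50,"x": 0,"y": 0,"z": -6,"roll": 0}]}}

```text
time_s: 7.85
eef_pos: [0.4922, 0.2331, 0.4185]
eef_rot: [0.001, 0.74, -0.673, -0.001]
wrist_force: [1.1, 0.4, -3.2]
opening: 0.579
```

Emit:
{"method": "move_arm", "body": {"moves": [{"gripper": 50,"x": 0,"y": 0,"z": 0,"roll": 5.4},{"gripper": 58,"x": 0,"y": 0,"z": 0,"roll": 0},{"gripper": 58,"x": 0,"y": 0,"z": 0,"roll": 0},{"gripper": 58,"x": 0,"y": 0,"z": 0,"roll": 0},{"gripper": 58,"x": 0,"y": 0,"z": 0,"roll": 0}]}}

```text
time_s: 8.48
eef_pos: [0.4929, 0.2332, 0.4169]
eef_rot: [0.001, 0.707, -0.707, -0.0]
wrist_force: [0.4, 0.2, -2.8]
opening: 0.581
```

```bash
cat > st.py <<'E'
from h import *
o=ctrl.get_obs();x=o['eef_rot'];print(np.round(o['eef_pos'],4),'phi',round(np.degrees(np.arctan2(2*x[1]*x[2],2*x[1]**2-1)),2),np.round(o['wrist_force'],2),np.round(o['torque'],3),o['opening'],o['time_s'])
E
python3 st.py
```

```text
[0.4929 0.2332 0.4169] phi -89.94 [ 0.43  0.18 -2.83] [-0.024 -0.201  0.042] 0.5810428813185645 8.475
```

Emit:
{"method": "move_arm", "body": {"moves": [{"gripper": 58.4,"x": 0,"y": 0,"z": 0,"roll": 0},{"gripper": 58.8,"x": 0,"y": 0,"z": 0,"roll": 0},{"gripper": 59.2,"x": 0,"y": 0,"z": 0,"roll": 0},{"gripper": 59.5,"x": 0,"y": 0,"z": 0,"roll": 0},{"gripper": 59.5,"x": 0,"y": 0,"z": 0,"roll": 0}]}}

```text
time_s: 9.1
eef_pos: [0.4929, 0.2333, 0.4176]
eef_rot: [-0.0, 0.707, -0.707, 0.0]
wrist_force: [0.5, 1.0, -3.2]
opening: 0.598
```

```bash
python3 st.py
```

```text
[0.4929 0.2333 0.4176] phi -89.97 [ 0.47  0.99 -3.19] [ 0.035 -0.279  0.031] 0.598081982799108 9.1
```

Emit:
{"method": "move_arm", "body": {"moves": [{"gripper": 59.8,"x": 0,"y": 0,"z": 0,"roll": 0},{"gripper": 59.8,"x": 0,"y": 0,"z": 0,"roll": 0},{"gripper": 60.1,"x": 0,"y": 0,"z": 0,"roll": 0},{"gripper": 60.1,"x": 0,"y": 0,"z": 0,"roll": 0},{"gripper": 60.1,"x": 0,"y": 0,"z": 0,"roll": 0}]}}

```text
time_s: 9.72
eef_pos: [0.4929, 0.2333, 0.4177]
eef_rot: [0.0, 0.707, -0.707, -0.0]
wrist_force: [0.8, 0.3, -3.6]
opening: 0.597
```

```bash
python3 st.py
```

```text
[0.4929 0.2333 0.4177] phi -89.97 [ 0.77  0.32 -3.58] [0.01  0.006 0.028] 0.5973722313057532 9.725
```

Emit:
{"method": "move_arm", "body": {"moves": [{"gripper": 60.3,"x": 0,"y": 0,"z": 0,"roll": 0},{"gripper": 60.3,"x": 0,"y": 0,"z": 0,"roll": 0},{"gripper": 60.5,"x": 0,"y": 0,"z": 0,"roll": 0},{"gripper": 60.5,"x": 0,"y": 0,"z": 0,"roll": 0},{"gripper": 60.5,"x": 0,"y": 0,"z": 0,"roll": 0}]}}

```text
time_s: 10.35
eef_pos: [0.493, 0.2333, 0.4177]
eef_rot: [0.0, 0.707, -0.707, -0.0]
wrist_force: [0.8, 0.4, -3.6]
opening: 0.611
```

```bash
cat > pic.py <<'E'
from h import *
import sys
n=sys.argv[1]; c=snap('side','s%s.png'%n)
e=ctrl.get_obs()['eef_pos']; u,v=map(int,proj(c,e-[0,0,.19])); u=min(max(u,70),440);v=min(max(v,60),330)
cv2.imwrite('pics/z%s.png'%n,cv2.resize(c['img'][v-50:v+50,u-60:u+60,::-1],(720,600),interpolation=cv2.INTER_CUBIC)); print('orig=(%d,%d)+p/6'%(u-60,v-50))
E
python3 st.py; python3 pic.py 5
```

```text
[0.493  0.2333 0.4177] phi -89.96 [ 0.81  0.38 -3.61] [0.027 0.021 0.03 ] 0.6105960493536654 10.35
orig=(149,155)+p/6
```

View pics/z5.png

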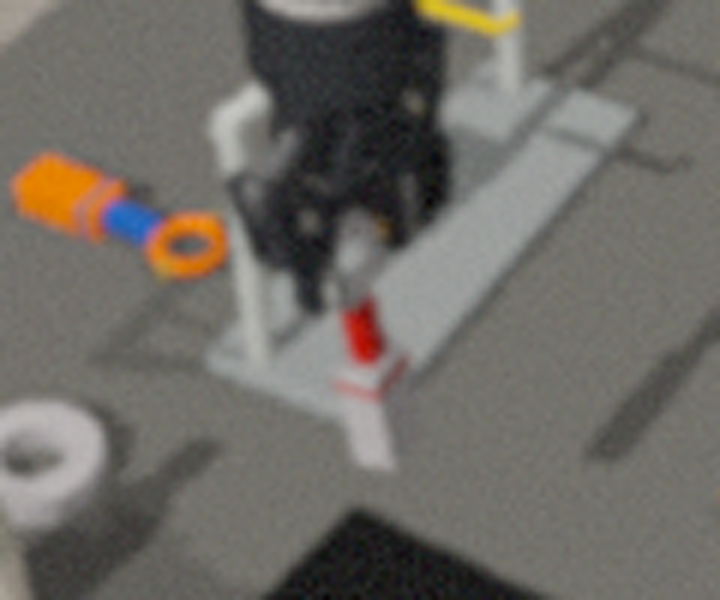

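```bash
python3 - <<'E'
from h import *
c=load('s5')
for z in(.2555,.14): 
  u,v=proj(c,(.493,.2333,z)); print((u-149)*6,(v-155)*6)
u,v=proj(c,(.493-.0115,.2333,.14)); print('5.7deg',(u-149)*6,(v-155)*6)
E
```

```text
357.76085783687404 257.6485592984865
375.3392779987159 436.5730341087111
5.7deg 395.63250645209786 445.1014907100249
```

Emit:
{"method": "move_arm", "body": {"moves": [{"gripper": 50,"x": 0,"y": 0,"z": 0,"roll": 0},{"gripper": 50,"x": 0,"y": 0,"z": 0,"roll": 0},{"gripper": 50,"x": 3.8,"y": 0,"z": 0,"roll": 0},{"gripper": 50,"x": 5,"y": 0,"z": 0,"roll": 0},{"gripper": 50,"x": 5,"y": 0,"z": 0,"roll": 0}]}}

```text
time_s: 11.02
eef_pos: [0.4928, 0.0941, 0.4178]
eef_rot: [-0.0, 0.708, -0.707, 0.0]
wrist_force: [1.0, -0.1, -3.2]
opening: 0.581
```

Emit:
{"method": "move_arm", "body": {"moves": [{"gripper": 50,"x": 5,"y": 0,"z": 0,"roll": 0},{"gripper": 50,"x": 5,"y": 0,"z": 0,"roll": 0},{"gripper": 50,"x": 5,"y": 0,"z": 0,"roll": 0},{"gripper": 50,"x": 4,"y": 0,"z": 0,"roll": 0},{"gripper": 50,"x": 2,"y": 0,"z": 2,"roll": 0}]}}

```text
time_s: 11.65
eef_pos: [0.4936, -0.1172, 0.3993]
eef_rot: [0.001, -0.707, 0.708, -0.002]
wrist_force: [1.1, -0.2, -2.5]
opening: 0.579
```

Emit:
{"method": "move_arm", "body": {"moves": [{"gripper": 50,"x": 0,"y": 0,"z": 3,"roll": 0},{"gripper": 50,"x": 0,"y": 0,"z": 2,"roll": 0},{"gripper": 50,"x": 0,"y": -1.5,"z": 0,"roll": 0},{"gripper": 50,"x": 0,"y": 0,"z": 0,"roll": 0},{"gripper": 50,"x": 0,"y": 0,"z": 0,"roll": 0}]}}

```text
time_s: 12.28
eef_pos: [0.5088, -0.1147, 0.3489]
eef_rot: [-0.0, 0.708, -0.707, 0.001]
wrist_force: [0.2, 0.5, -2.7]
opening: 0.579
```

```bash
python3 st.py; python3 pic.py 6; python3 - <<'E'
from h import *
c=load('s6')
e=ctrl.get_obs()['eef_pos']
for p in((.57,-.1145,.189),(.601,-.1145,.18),(.5705,-.0245,.189),e-[0,0,.163]): print(np.round(proj(c,p),1))
E
```

```text
[ 0.5088 -0.1147  0.3489] phi -89.93 [ 0.17  0.45 -2.72] [-0.006  0.016 -0.015] 0.5790397230578839 12.275
orig=(205,105)+p/6
[248.9 143. ]
[240.9 142.6]
[234.7 157.5]
[265.2 149.1]
```

View pics/z6.png

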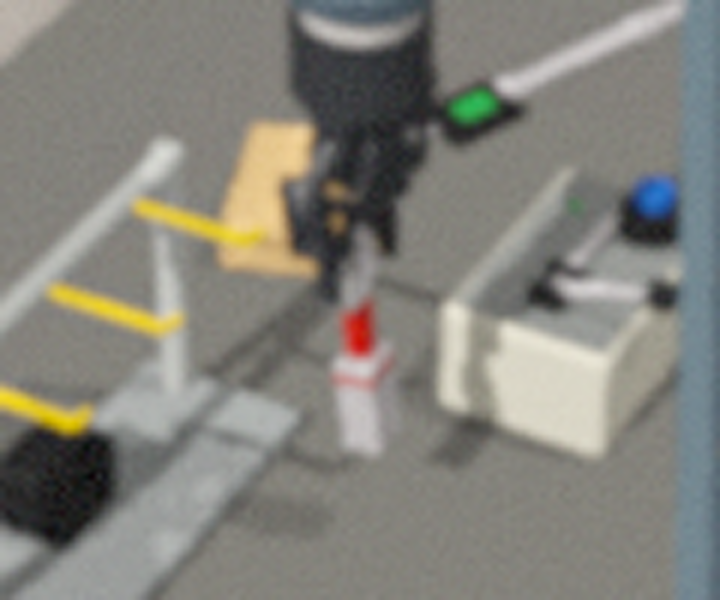

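Emit:
{"method": "move_arm", "body": {"moves": [{"gripper": 50,"x": 0,"y": -2,"z": 0.2,"roll": 0},{"gripper": 50,"x": 0,"y": -2,"z": 0,"roll": 0},{"gripper": 50,"x": 0,"y": -1.5,"z": 0,"roll": 0},{"gripper": 50,"x": 0,"y": -1,"z": 0,"roll": 0},{"gripper": 50,"x": 0,"y": 0,"z": 0,"roll": 0}]}}

```text
time_s: 12.95
eef_pos: [0.5735, -0.1146, 0.3459]
eef_rot: [-0.0, 0.707, -0.707, 0.0]
wrist_force: [-0.5, -0.4, -3.2]
opening: 0.58
```

```bash
python3 st.py
```

```text
[ 0.5735 -0.1146  0.3459] phi -89.95 [-0.48 -0.37 -3.2 ] [-0.023  0.    -0.019] 0.5803457681942532 12.95
```

Emit:
{"method": "move_arm", "body": {"moves": [{"gripper": 50,"x": 0,"y": -1,"z": 0,"roll": 0},{"gripper": 50,"x": 0,"y": -1,"z": 0,"roll": 0},{"gripper": 50,"x": 0,"y": -0.8,"z": 0,"roll": 0},{"gripper": 50,"x": 0,"y": 0,"z": 0.5,"roll": 0},{"gripper": 50,"x": 0,"y": 0,"z": 0,"roll": 0}]}}

```text
time_s: 13.58
eef_pos: [0.6008, -0.1145, 0.3397]
eef_rot: [0.0, 0.707, -0.707, -0.001]
wrist_force: [-0.3, -0.0, -3.1]
opening: 0.579
```

```bash
python3 st.py
```

```text
[ 0.6008 -0.1145  0.3397] phi -89.96 [-0.28 -0.01 -3.13] [ 0.007 -0.056  0.035] 0.5786801407396275 13.575
```

Emit:
{"method": "move_arm", "body": {"moves": [{"gripper": 50,"x": 0,"y": 0,"z": 0.3,"roll": 0},{"gripper": 50,"x": 0,"y": 0,"z": 0.3,"roll": 0},{"gripper": 50,"x": 0,"y": 0,"z": 0,"roll": 0},{"gripper": 50,"x": 0,"y": 0,"z": 0,"roll": 0},{"gripper": 50,"x": 0,"y": 0,"z": 0,"roll": 0}]}}

```text
time_s: 14.2
eef_pos: [0.6012, -0.1147, 0.3347]
eef_rot: [-0.0, 0.707, -0.707, 0.0]
wrist_force: [-0.4, -0.4, -2.3]
opening: 0.578
```

```bash
python3 st.py
```

```text
[ 0.6012 -0.1147  0.3347] phi -89.97 [-0.43 -0.41 -2.32] [-0.018  0.044 -0.041] 0.5775280206249224 14.2
```

Emit:
{"method": "move_arm", "body": {"moves": [{"gripper": 50,"x": 0,"y": 0,"z": 0.1,"roll": 0},{"gripper": 50,"x": 0,"y": 0,"z": 0,"roll": 0},{"gripper": 50,"x": 0,"y": 0,"z": 0.1,"roll": 0},{"gripper": 50,"x": 0,"y": 0,"z": 0,"roll": 0},{"gripper": 50,"x": 0,"y": 0,"z": 0,"roll": 0}]}}

```text
time_s: 14.82
eef_pos: [0.6014, -0.1147, 0.3341]
eef_rot: [-0.0, 0.707, -0.707, 0.001]
wrist_force: [-3.0, 1.2, 5.4]
opening: 0.575
```

```bash
python3 st.py
```

```text
[ 0.6014 -0.1147  0.3341] phi -89.96 [-2.99  1.23  5.43] [ 0.171  0.411 -0.024] 0.575462158649581 14.825
```

Emit:
{"method": "move_arm", "body": {"moves": [{"gripper": 58.5,"x": 0,"y": 0,"z": -0.1,"roll": 0},{"gripper": 59.5,"x": 0,"y": 0,"z": 0,"roll": 0},{"gripper": 60.2,"x": 0,"y": 0,"z": 0,"roll": 0},{"gripper": 60.8,"x": 0,"y": 0,"z": 0,"roll": 0},{"gripper": 61.5,"x": 0,"y": 0,"z": 0,"roll": 0}]}}

```text
time_s: 15.45
eef_pos: [0.601, -0.1146, 0.3333]
eef_rot: [0.0, 0.707, -0.707, -0.001]
wrist_force: [-0.6, 0.7, -0.5]
opening: 0.618
```

Emit:
{"method": "move_arm", "body": {"moves": [{"gripper": 62.5,"x": 0,"y": 0,"z": 0,"roll": 0},{"gripper": 64,"x": 0,"y": 0,"z": 0,"roll": 0},{"gripper": 68,"x": 0,"y": 0,"z": 0,"roll": 0},{"gripper": 74,"x": 0,"y": 0,"z": 0,"roll": 0},{"gripper": 74,"x": 0,"y": 0,"z": 0,"roll": 0}]}}

```text
time_s: 16.08
eef_pos: [0.6012, -0.1147, 0.3337]
eef_rot: [0.0, 0.707, -0.707, -0.0]
wrist_force: [0.1, -0.4, -0.2]
opening: 0.741
```

```bash
python3 st.py
```

```text
[ 0.6012 -0.1147  0.3337] phi -89.97 [ 0.05 -0.43 -0.23] [-0.015  0.017  0.05 ] 0.7412817689689767 16.075
```

Emit:
{"method": "move_arm", "body": {"moves": [{"gripper": 74,"x": 0,"y": 0,"z": -2,"roll": 0},{"gripper": 74,"x": 0,"y": 0,"z": -6,"roll": 0},{"gripper": 80,"x": -5.6,"y": 2.37,"z": 0,"roll": 0},{"gripper": 80,"x": -5.6,"y": 2.37,"z": 0,"roll": 0},{"gripper": 80,"x": -5.6,"y": 2.37,"z": 0,"roll": 0}]}}

```text
time_s: 16.7
eef_pos: [0.5292, 0.0546, 0.4156]
eef_rot: [0.001, -0.707, 0.707, -0.001]
wrist_force: [0.9, 0.9, 0.3]
opening: 0.8
```

Emit:
{"method": "move_arm", "body": {"moves": [{"gripper": 80,"x": -5.6,"y": 2.37,"z": 0,"roll": 0},{"gripper": 80,"x": -5.6,"y": 2.37,"z": 0,"roll": 0},{"gripper": 80,"x": -5.6,"y": 2.37,"z": 0,"roll": 0},{"gripper": 80,"x": -5.6,"y": 2.37,"z": 0,"roll": 0},{"gripper": 80,"x": -5.57,"y": 2.4,"z": 0,"roll": 0}]}}

```text
time_s: 17.32
eef_pos: [0.41, 0.3347, 0.4158]
eef_rot: [-0.001, 0.707, -0.707, 0.0]
wrist_force: [1.5, 0.9, -0.3]
opening: 0.802
```

Emit:
{"method": "move_arm", "body": {"moves": [{"gripper": 80,"x": 0,"y": 0,"z": 5,"roll": -3.4},{"gripper": 80,"x": 0,"y": 0,"z": 5,"roll": 0},{"gripper": 80,"x": 0,"y": 0,"z": 5,"roll": 0},{"gripper": 80,"x": 0,"y": 0,"z": 5,"roll": 0},{"gripper": 80,"x": 0,"y": 0,"z": 0,"roll": 0}]}}

```text
time_s: 17.95
eef_pos: [0.4096, 0.3322, 0.2113]
eef_rot: [0.003, 0.728, -0.686, -0.001]
wrist_force: [-0.1, -0.2, -0.3]
opening: 0.796
```

```bash
python3 - <<'E'
from h import *
import subprocess
c=snap('side','s7.png')
a=cv2.resize(c['img'][110:220,190:310,::-1],(480,440),interpolation=cv2.INTER_CUBIC)
b=cv2.resize(c['img'][245:325,150:230,::-1],(320,320),interpolation=cv2.INTER_CUBIC)
o=np.zeros((440,800,3),np.uint8);o[:,:480]=a;o[:320,480:]=b
cv2.imwrite('pics/z7.png',o);print(proj(c,(.4108,.333,.015)))
E
python3 st.py
```

```text
(np.float64(219.46079615860762), np.float64(291.19567283328365))
[0.4109 0.3329 0.2139] phi -86.57 [-0.27 -0.53  0.57] [-0.017 -0.058 -0.029] 0.799494867154268 18.0
```

View pics/z7.png

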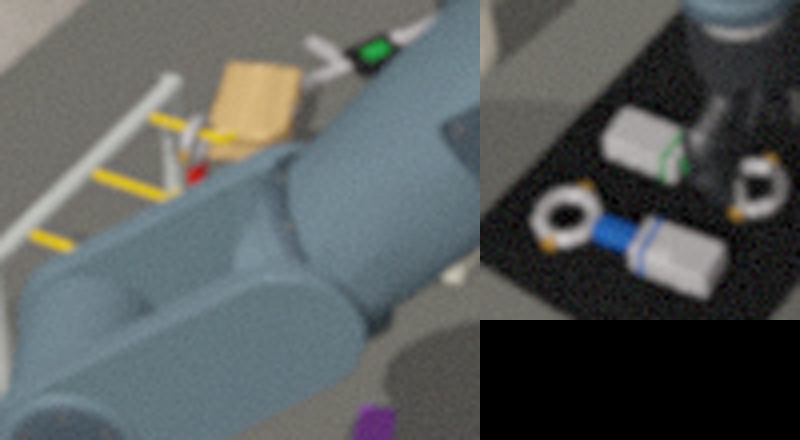

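Red hangs on hook 2, and the green eye at about (220,292) agrees with the prediction. Next is the green grasp.

Emit:
{"method": "move_arm", "body": {"moves": [{"gripper": 80,"x": 0,"y": 0,"z": 2,"roll": 0},{"gripper": 80,"x": 0,"y": 0,"z": 1.6,"roll": 0},{"gripper": 80,"x": 0,"y": 0,"z": 0,"roll": 0},{"gripper": 70,"x": 0,"y": 0,"z": 0,"roll": 0},{"gripper": 50,"x": 0,"y": 0,"z": 0,"roll": 0}]}}

```text
time_s: 18.62
eef_pos: [0.4114, 0.3332, 0.1787]
eef_rot: [-0.001, 0.728, -0.686, 0.0]
wrist_force: [0.1, 0.7, 0.5]
opening: 0.581
```

Emit:
{"method": "move_arm", "body": {"moves": [{"gripper": 50,"x": 0,"y": 0,"z": 0,"roll": 0},{"gripper": 50,"x": 0,"y": 0,"z": 0,"roll": 0},{"gripper": 50,"x": 0,"y": 0,"z": 0,"roll": 0},{"gripper": 50,"x": 0,"y": 0,"z": -1,"roll": 0},{"gripper": 50,"x": 0,"y": 0,"z": -3,"roll": 0}]}}

```text
time_s: 19.25
eef_pos: [0.4094, 0.3321, 0.2162]
eef_rot: [0.003, 0.728, -0.686, -0.001]
wrist_force: [-0.1, 0.2, -3.4]
opening: 0.577
```

Emit:
{"method": "move_arm", "body": {"moves": [{"gripper": 50,"x": 0,"y": 0,"z": -5,"roll": 0},{"gripper": 50,"x": 0,"y": 0,"z": -6,"roll": 0},{"gripper": 50,"x": 0,"y": 0,"z": -6,"roll": 0},{"gripper": 50,"x": 0,"y": 0,"z": -3,"roll": 3.4},{"gripper": 58,"x": 0,"y": 0,"z": 0,"roll": 0}]}}

```text
time_s: 19.88
eef_pos: [0.4111, 0.333, 0.4201]
eef_rot: [-0.002, 0.708, -0.707, 0.001]
wrist_force: [0.3, -0.6, -3.6]
opening: 0.582
```

```bash
python3 st.py
```

```text
[0.4111 0.333  0.4201] phi -89.93 [ 0.27 -0.64 -3.62] [-0.026  0.187 -0.005] 0.5819414926387008 19.875
```

Emit:
{"method": "move_arm", "body": {"moves": [{"gripper": 58.4,"x": 0,"y": 0,"z": 0,"roll": 0},{"gripper": 58.8,"x": 0,"y": 0,"z": 0,"roll": 0},{"gripper": 59.2,"x": 0,"y": 0,"z": 0,"roll": 0},{"gripper": 59.5,"x": 0,"y": 0,"z": 0,"roll": 0},{"gripper": 59.5,"x": 0,"y": 0,"z": 0,"roll": 0}]}}

```text
time_s: 20.5
eef_pos: [0.4109, 0.3329, 0.4173]
eef_rot: [0.0, 0.707, -0.707, -0.0]
wrist_force: [-1.3, 0.2, -3.1]
opening: 0.599
```

Emit:
{"method": "move_arm", "body": {"moves": [{"gripper": 59.8,"x": 0,"y": 0,"z": 0,"roll": 0},{"gripper": 59.8,"x": 0,"y": 0,"z": 0,"roll": 0},{"gripper": 60.1,"x": 0,"y": 0,"z": 0,"roll": 0},{"gripper": 60.1,"x": 0,"y": 0,"z": 0,"roll": 0},{"gripper": 60.1,"x": 0,"y": 0,"z": 0,"roll": 0}]}}

```text
time_s: 21.12
eef_pos: [0.411, 0.3329, 0.4178]
eef_rot: [-0.0, 0.707, -0.707, 0.0]
wrist_force: [0.9, 0.1, -4.0]
opening: 0.602
```

```bash
python3 st.py
```

```text
[0.411  0.3329 0.4178] phi -89.97 [ 0.92  0.07 -3.97] [0.021 0.006 0.009] 0.6017898407373633 21.125
```

Emit:
{"method": "move_arm", "body": {"moves": [{"gripper": 60.3,"x": 0,"y": 0,"z": 0,"roll": 0},{"gripper": 60.3,"x": 0,"y": 0,"z": 0,"roll": 0},{"gripper": 60.5,"x": 0,"y": 0,"z": 0,"roll": 0},{"gripper": 60.5,"x": 0,"y": 0,"z": 0,"roll": 0},{"gripper": 60.5,"x": 0,"y": 0,"z": 0,"roll": 0}]}}

```text
time_s: 21.75
eef_pos: [0.411, 0.3329, 0.4177]
eef_rot: [-0.0, 0.707, -0.707, -0.0]
wrist_force: [1.3, 0.4, -2.8]
opening: 0.605
```

```bash
python3 st.py
```

```text
[0.411  0.3329 0.4177] phi -89.97 [ 1.26  0.4  -2.85] [ 0.052 -0.031 -0.022] 0.6054242241986008 21.75
```

Emit:
{"method": "move_arm", "body": {"moves": [{"gripper": 50,"x": 0,"y": 0,"z": 0,"roll": 0},{"gripper": 50,"x": 0,"y": 0,"z": 0,"roll": 0},{"gripper": 50,"x": 3,"y": -0.8,"z": 0,"roll": 0},{"gripper": 50,"x": 5,"y": -1.4,"z": 0,"roll": 0},{"gripper": 50,"x": 5,"y": -1.4,"z": 0,"roll": 0}]}}

```text
time_s: 22.38
eef_pos: [0.4472, 0.2019, 0.4178]
eef_rot: [-0.0, 0.708, -0.706, 0.0]
wrist_force: [1.0, 0.4, -2.4]
opening: 0.575
```

Emit:
{"method": "move_arm", "body": {"moves": [{"gripper": 50,"x": 5,"y": -1.4,"z": 0,"roll": 0},{"gripper": 50,"x": 5,"y": -1.4,"z": 0,"roll": 0},{"gripper": 50,"x": 5,"y": -1.4,"z": 0,"roll": 0},{"gripper": 50,"x": 5,"y": -1.4,"z": 0,"roll": 0},{"gripper": 50,"x": 2.75,"y": -0.6,"z": 2,"roll": 0}]}}

```text
time_s: 23.0
eef_pos: [0.5103, -0.0272, 0.3993]
eef_rot: [0.001, -0.707, 0.708, -0.002]
wrist_force: [0.6, 1.0, -3.0]
opening: 0.577
```

Emit:
{"method": "move_arm", "body": {"moves": [{"gripper": 50,"x": 0,"y": 0,"z": 3,"roll": 0},{"gripper": 50,"x": 0,"y": 0,"z": 2.1,"roll": 0},{"gripper": 50,"x": 0,"y": 0,"z": 0,"roll": 0},{"gripper": 50,"x": 0,"y": 0,"z": 0,"roll": 0},{"gripper": 50,"x": 0,"y": 0,"z": 0,"roll": 0}]}}

```text
time_s: 23.62
eef_pos: [0.5097, -0.0245, 0.3481]
eef_rot: [-0.001, 0.707, -0.707, 0.001]
wrist_force: [-0.2, 0.1, -4.0]
opening: 0.574
```

```bash
python3 st.py; python3 pic.py 8; python3 - <<'E'
from h import *
c=load('s8')
e=ctrl.get_obs()['eef_pos']
for p in((.57,-.0245,.189),e-[0,0,.164],e-[0,0,.279]): print(np.round(proj(c,p),1))
E
```

```text
[ 0.5097 -0.0245  0.3481] phi -89.95 [-0.2   0.1  -4.01] [-0.028  0.085  0.02 ] 0.5735518249950734 23.625
orig=(191,120)+p/6
[234.8 157.6]
[251.2 164.5]
[251.7 191.6]
```

View pics/z8.png

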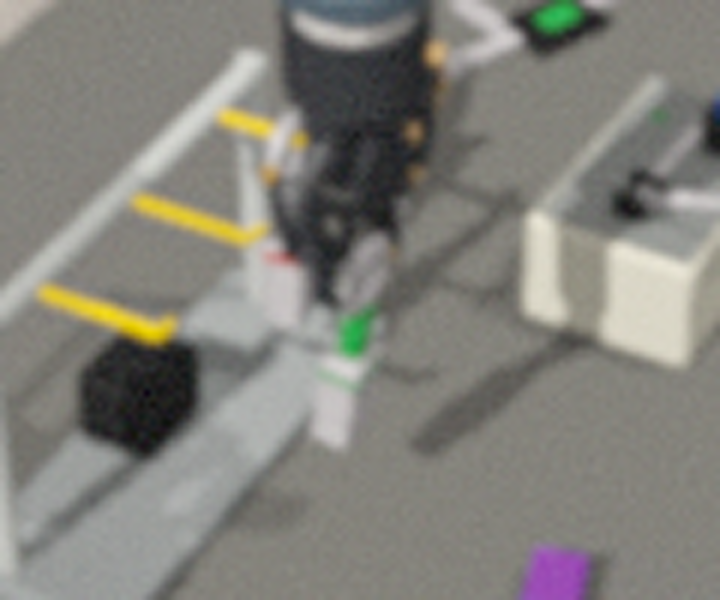

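```bash
python3 - <<'E'
from h import *
c=load('top0');s=load('side0')
m=(c['img'][130:185,215:315].max(2)<70).astype(np.uint8);n,l,st,ce=cv2.connectedComponentsWithStats(m)
print('top',[(list(st[i]+np.array([215,130,0,0,0]))) for i in range(1,n) if st[i][4]>30])
m=(s['img'][160:220,180:250].max(2)<60).astype(np.uint8);n,l,st,ce=cv2.connectedComponentsWithStats(m)
print('side',[(list(st[i]+np.array([180,160,0,0,0]))) for i in range(1,n) if st[i][4]>30])
for z in(.014,.05,.07):
  print(z,'top img near edge corners',atz(c,255,157.5,z),atz(c,271.5,157.5,z),'far',atz(c,255,143,z))
  print('seat1 hanging blade front/rear x .59-.612; side proj of box near corner', proj(s,(.585,-.0245,z)))
cv2.imwrite('pics/z9.png',cv2.resize(s['img'][160:220,180:250,::-1],(700,600),interpolation=cv2.INTER_CUBIC))
E
```

```text
top [[np.int64(256), np.int64(151), np.int64(7), np.int64(7), np.int64(36)]]
side [[np.int64(205), np.int64(176), np.int64(19), np.int64(20), np.int64(285)]]
0.014 top img near edge corners [0.63426233 0.00479226 0.014     ] [ 0.63338543 -0.05642887  0.014     ] far [0.68938259 0.00395329 0.014     ]
seat1 hanging blade front/rear x .59-.612; side proj of box near corner (np.float64(232.94183344091735), np.float64(196.45568734941673))
0.05 top img near edge corners [0.62644649 0.00507903 0.05      ] [ 0.62558859 -0.05481583  0.05      ] far [0.68037264 0.00425823 0.05      ]
seat1 hanging blade front/rear x .59-.612; side proj of box near corner (np.float64(232.52966094629912), np.float64(188.64225825162592))
0.07 top img near edge corners [0.62210436 0.00523834 0.07      ] [ 0.62125701 -0.0539197   0.07      ] far [0.67536711 0.00442764 0.07      ]
seat1 hanging blade front/rear x .59-.612; side proj of box near corner (np.float64(232.2954579679062), np.float64(184.20254335056427))
```

View pics/z9.png

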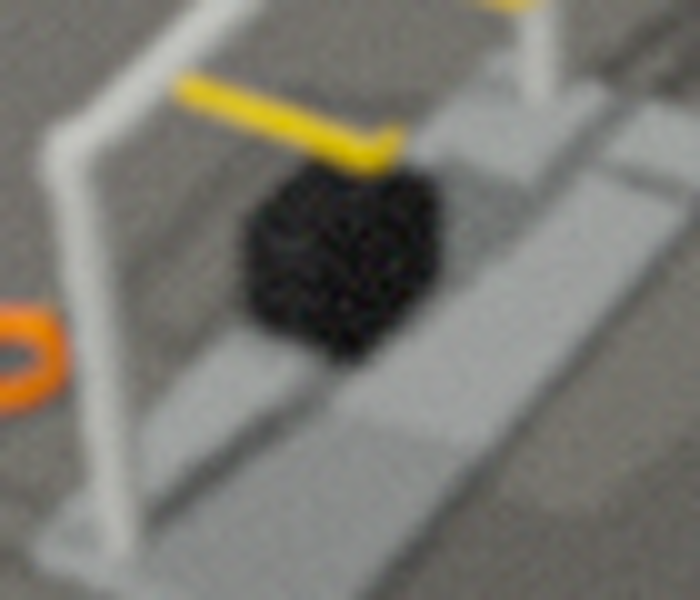

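Green hangs on its studs with about 10° of tilt, its blade end towards +x. The black block's near face is at x≈0.62–0.63. I'll enter hook 1 short of the seat and slacken so that the hook straightens the gauge. Then I'll move it in to the seat.

Emit:
{"method": "move_arm", "body": {"moves": [{"gripper": 50,"x": 0,"y": -2,"z": 0.15,"roll": 0},{"gripper": 50,"x": 0,"y": -1.5,"z": 0,"roll": 0},{"gripper": 50,"x": 0,"y": -1.1,"z": 0,"roll": 0},{"gripper": 50,"x": 0,"y": -0.8,"z": 0,"roll": 0},{"gripper": 50,"x": 0,"y": 0,"z": 0,"roll": 0}]}}

```text
time_s: 24.3
eef_pos: [0.5635, -0.0245, 0.3452]
eef_rot: [-0.0, 0.707, -0.707, 0.0]
wrist_force: [-0.3, 1.0, -2.5]
opening: 0.58
```

```bash
python3 st.py
```

```text
[ 0.5635 -0.0245  0.3452] phi -89.96 [-0.25  0.98 -2.54] [ 0.014 -0.008 -0.015] 0.5802473101436239 24.3
```

Emit:
{"method": "move_arm", "body": {"moves": [{"gripper": 50,"x": 0,"y": -0.7,"z": 0,"roll": 0},{"gripper": 50,"x": 0,"y": -0.8,"z": 0,"roll": 0},{"gripper": 50,"x": 0,"y": -0.8,"z": 0,"roll": 0},{"gripper": 50,"x": 0,"y": 0,"z": 0.5,"roll": 0},{"gripper": 50,"x": 0,"y": 0,"z": 0.3,"roll": 0}]}}

```text
time_s: 24.92
eef_pos: [0.5862, -0.0244, 0.3367]
eef_rot: [0.0, 0.707, -0.707, -0.0]
wrist_force: [1.3, 0.3, 0.1]
opening: 0.575
```

```bash
python3 st.py
```

```text
[ 0.5862 -0.0244  0.3367] phi -89.96 [1.35 0.28 0.12] [ 0.052 -0.079  0.035] 0.574583022682886 24.925
```

Emit:
{"method": "move_arm", "body": {"moves": [{"gripper": 58.5,"x": 0,"y": 0,"z": 0,"roll": 0},{"gripper": 59.5,"x": 0,"y": 0,"z": 0,"roll": 0},{"gripper": 60.2,"x": 0,"y": 0,"z": 0,"roll": 0},{"gripper": 60.7,"x": 0,"y": 0,"z": 0,"roll": 0},{"gripper": 61.2,"x": 0,"y": 0,"z": 0,"roll": 0}]}}

```text
time_s: 25.55
eef_pos: [0.5863, -0.0244, 0.3376]
eef_rot: [-0.0, 0.707, -0.707, 0.0]
wrist_force: [-0.4, 1.9, -0.2]
opening: 0.614
```

Emit:
{"method": "move_arm", "body": {"moves": [{"gripper": 61.5,"x": 0,"y": 0,"z": 0,"roll": 0},{"gripper": 62,"x": 0,"y": 0,"z": 0,"roll": 0},{"gripper": 62,"x": 0,"y": 0,"z": 0,"roll": 0},{"gripper": 62,"x": 0,"y": 0,"z": 0,"roll": 0},{"gripper": 62,"x": 0,"y": 0,"z": 0,"roll": 0}]}}

```text
time_s: 26.18
eef_pos: [0.5862, -0.0245, 0.3372]
eef_rot: [0.0, 0.707, -0.707, 0.0]
wrist_force: [-0.1, -0.9, -0.9]
opening: 0.616
```

Emit:
{"method": "move_arm", "body": {"moves": [{"gripper": 62,"x": 0,"y": 0,"z": 0,"roll": 0},{"gripper": 62,"x": 0,"y": 0,"z": 0,"roll": 0},{"gripper": 50,"x": 0,"y": 0,"z": 0,"roll": 0},{"gripper": 50,"x": 0,"y": 0,"z": 0,"roll": 0},{"gripper": 50,"x": 0,"y": 0,"z": 0,"roll": 0}]}}

```text
time_s: 26.8
eef_pos: [0.5864, -0.0246, 0.3378]
eef_rot: [-0.0, 0.707, -0.707, 0.0]
wrist_force: [-0.7, -0.7, 4.9]
opening: 0.571
```

```bash
python3 st.py; python3 pic.py 10;  python3 - <<'E'
from h import *
c=load('s10')
e=ctrl.get_obs()['eef_pos']
for z in(.169,.054): u,v=proj(c,[.586,-.0245,z]);print(u,v)
E
```

```text
[ 0.5864 -0.0246  0.3378] phi -89.97 [-0.7  -0.67  4.9 ] [-0.027  0.145 -0.059] 0.5714603985275879 26.8
orig=(170,116)+p/6
230.81475983039792 161.0249724167297
232.232117973751 187.6660186965915
```

View pics/z10.png

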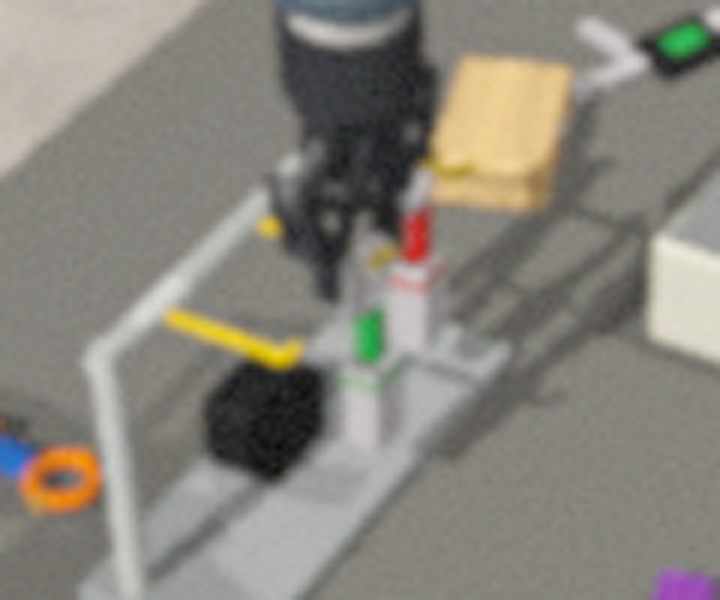

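Emit:
{"method": "move_arm", "body": {"moves": [{"gripper": 50,"x": 0,"y": 0,"z": -0.4,"roll": 0},{"gripper": 50,"x": 0,"y": -0.7,"z": 0,"roll": 0},{"gripper": 50,"x": 0,"y": -0.7,"z": 0,"roll": 0},{"gripper": 50,"x": 0,"y": 0,"z": 0.2,"roll": 0},{"gripper": 50,"x": 0,"y": 0,"z": 0.1,"roll": 0}]}}

```text
time_s: 27.48
eef_pos: [0.6003, -0.0245, 0.3381]
eef_rot: [0.0, 0.707, -0.707, -0.0]
wrist_force: [-0.4, -0.2, 1.4]
opening: 0.571
```

```bash
python3 st.py
```

```text
[ 0.6003 -0.0245  0.3381] phi -89.96 [-0.37 -0.16  1.4 ] [0.039 0.02  0.025] 0.5712419764500842 27.475
```

Emit:
{"method": "move_arm", "body": {"moves": [{"gripper": 58.5,"x": 0,"y": 0,"z": 0.1,"roll": 0},{"gripper": 59.5,"x": 0,"y": 0,"z": 0,"roll": 0},{"gripper": 60.2,"x": 0,"y": 0,"z": 0,"roll": 0},{"gripper": 60.8,"x": 0,"y": 0,"z": 0,"roll": 0},{"gripper": 61.5,"x": 0,"y": 0,"z": 0,"roll": 0}]}}

```text
time_s: 28.1
eef_pos: [0.6001, -0.0245, 0.3372]
eef_rot: [0.0, 0.707, -0.707, -0.0]
wrist_force: [-0.0, 0.4, 0.2]
opening: 0.619
```

Emit:
{"method": "move_arm", "body": {"moves": [{"gripper": 62.5,"x": 0,"y": 0,"z": 0,"roll": 0},{"gripper": 64,"x": 0,"y": 0,"z": 0,"roll": 0},{"gripper": 68,"x": 0,"y": 0,"z": 0,"roll": 0},{"gripper": 72,"x": 0,"y": 0,"z": 0,"roll": 0},{"gripper": 72,"x": 0,"y": 0,"z": 0,"roll": 0}]}}

```text
time_s: 28.72
eef_pos: [0.6002, -0.0245, 0.3372]
eef_rot: [-0.0, 0.707, -0.707, -0.0]
wrist_force: [0.2, -0.4, -0.5]
opening: 0.72
```

```bash
python3 st.py
```

```text
[ 0.6002 -0.0245  0.3372] phi -89.97 [ 0.23 -0.37 -0.5 ] [0.03  0.032 0.01 ] 0.7195304833412679 28.725
```

Emit:
{"method": "move_arm", "body": {"moves": [{"gripper": 72,"x": 0,"y": 0,"z": -2,"roll": 0},{"gripper": 72,"x": 0,"y": 0,"z": -6,"roll": 0},{"gripper": 80,"x": -5.5,"y": 1.1,"z": 0,"roll": 0},{"gripper": 80,"x": -5.5,"y": 1.1,"z": 0,"roll": 0},{"gripper": 80,"x": -5.5,"y": 1.1,"z": 0,"roll": 0}]}}

```text
time_s: 29.35
eef_pos: [0.5667, 0.1419, 0.4193]
eef_rot: [0.001, -0.707, 0.707, -0.001]
wrist_force: [0.2, -0.0, 0.0]
opening: 0.803
```

Emit:
{"method": "move_arm", "body": {"moves": [{"gripper": 80,"x": -5.5,"y": 1.1,"z": 0,"roll": 0},{"gripper": 80,"x": -5.5,"y": 1.1,"z": 0,"roll": 0},{"gripper": 80,"x": -5.5,"y": 1.1,"z": 0,"roll": 0},{"gripper": 80,"x": -5.5,"y": 1.1,"z": 0,"roll": 0},{"gripper": 80,"x": -5.6,"y": 1.15,"z": 0,"roll": 0}]}}

```text
time_s: 29.98
eef_pos: [0.511, 0.4183, 0.4193]
eef_rot: [-0.001, 0.707, -0.707, 0.0]
wrist_force: [0.2, -0.4, 0.3]
opening: 0.799
```

Emit:
{"method": "move_arm", "body": {"moves": [{"gripper": 80,"x": 0,"y": 0,"z": 5,"roll": -5.4},{"gripper": 80,"x": 0,"y": 0,"z": 5,"roll": 0},{"gripper": 80,"x": 0,"y": 0,"z": 5,"roll": 0},{"gripper": 80,"x": 0,"y": 0,"z": 5,"roll": 0},{"gripper": 80,"x": 0,"y": 0,"z": 0,"roll": 0}]}}

```text
time_s: 30.6
eef_pos: [0.5098, 0.4156, 0.2137]
eef_rot: [0.004, 0.74, -0.673, -0.001]
wrist_force: [-0.9, -0.0, 0.8]
opening: 0.804
```

```bash
python3 - <<'E'
from h import *
c=snap('side','s11.png')
a=cv2.resize(c['img'][110:220,190:310,::-1],(480,440),interpolation=cv2.INTER_CUBIC)
b=cv2.resize(c['img'][245:325,150:230,::-1],(320,320),interpolation=cv2.INTER_CUBIC)
o=np.zeros((440,800,3),np.uint8);o[:,:480]=a;o[:320,480:]=b
cv2.imwrite('pics/z11.png',o);print((np.array(proj(c,(.5118,.4167,.015)))-[150,245])*4+[480,0])
E
python3 st.py
```

```text
[570.83080286 213.07240769]
[0.5112 0.4164 0.217 ] phi -84.56 [-0.41 -0.12  0.67] [ 0.014 -0.047  0.039] 0.7991888669127872 30.65
```

View pics/z11.png

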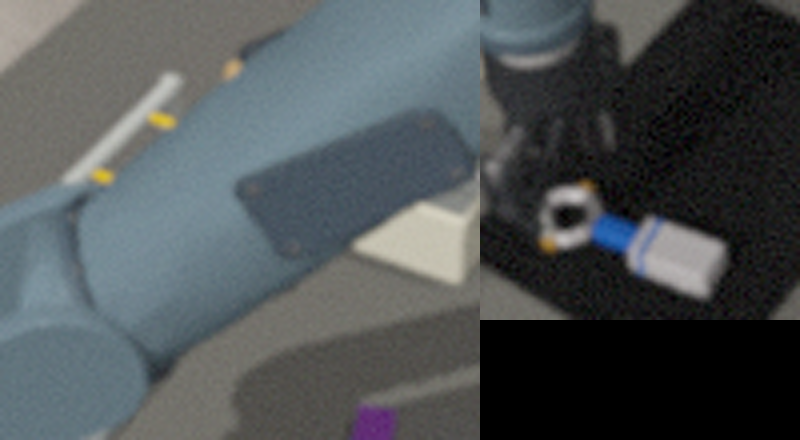

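The blue eye is at (570,213) in the crop, right where predicted. Grasp, lift and slacken blue.

Emit:
{"method": "move_arm", "body": {"moves": [{"gripper": 80,"x": 0,"y": 0,"z": 2,"roll": 0},{"gripper": 80,"x": 0,"y": 0,"z": 1.9,"roll": 0},{"gripper": 80,"x": 0,"y": 0,"z": 0,"roll": 0},{"gripper": 70,"x": 0,"y": 0,"z": 0,"roll": 0},{"gripper": 50,"x": 0,"y": 0,"z": 0,"roll": 0}]}}

```text
time_s: 31.28
eef_pos: [0.5118, 0.4167, 0.1791]
eef_rot: [-0.001, 0.74, -0.673, 0.0]
wrist_force: [0.1, -0.6, 0.0]
opening: 0.581
```

Emit:
{"method": "move_arm", "body": {"moves": [{"gripper": 50,"x": 0,"y": 0,"z": 0,"roll": 0},{"gripper": 50,"x": 0,"y": 0,"z": 0,"roll": 0},{"gripper": 50,"x": 0,"y": 0,"z": 0,"roll": 0},{"gripper": 50,"x": 0,"y": 0,"z": -1,"roll": 0},{"gripper": 50,"x": 0,"y": 0,"z": -3,"roll": 0}]}}

```text
time_s: 31.9
eef_pos: [0.5101, 0.4156, 0.2161]
eef_rot: [0.003, 0.74, -0.673, -0.001]
wrist_force: [-0.4, -0.9, -3.9]
opening: 0.573
```

Emit:
{"method": "move_arm", "body": {"moves": [{"gripper": 50,"x": 0,"y": 0,"z": -5,"roll": 0},{"gripper": 50,"x": 0,"y": 0,"z": -6,"roll": 0},{"gripper": 50,"x": 0,"y": 0,"z": -6,"roll": 0},{"gripper": 50,"x": 0,"y": 0,"z": -3,"roll": 5.4},{"gripper": 58,"x": 0,"y": 0,"z": 0,"roll": 0}]}}

```text
time_s: 32.52
eef_pos: [0.5116, 0.4167, 0.4215]
eef_rot: [-0.003, 0.708, -0.707, 0.001]
wrist_force: [0.3, -0.4, -3.1]
opening: 0.585
```

```bash
python3 st.py
```

```text
[0.5116 0.4167 0.4215] phi -89.91 [ 0.29 -0.44 -3.1 ] [ 0.01  -0.193 -0.04 ] 0.5848492033388443 32.525
```

Emit:
{"method": "move_arm", "body": {"moves": [{"gripper": 58.4,"x": 0,"y": 0,"z": 0,"roll": 0},{"gripper": 58.8,"x": 0,"y": 0,"z": 0,"roll": 0},{"gripper": 59.2,"x": 0,"y": 0,"z": 0,"roll": 0},{"gripper": 59.5,"x": 0,"y": 0,"z": 0,"roll": 0},{"gripper": 59.5,"x": 0,"y": 0,"z": 0,"roll": 0}]}}

```text
time_s: 33.15
eef_pos: [0.5115, 0.4165, 0.4178]
eef_rot: [0.0, 0.707, -0.707, -0.0]
wrist_force: [0.7, -0.6, -3.1]
opening: 0.601
```

Emit:
{"method": "move_arm", "body": {"moves": [{"gripper": 59.8,"x": 0,"y": 0,"z": 0,"roll": 0},{"gripper": 59.8,"x": 0,"y": 0,"z": 0,"roll": 0},{"gripper": 60.1,"x": 0,"y": 0,"z": 0,"roll": 0},{"gripper": 60.1,"x": 0,"y": 0,"z": 0,"roll": 0},{"gripper": 60.1,"x": 0,"y": 0,"z": 0,"roll": 0}]}}

```text
time_s: 33.78
eef_pos: [0.5114, 0.4165, 0.4182]
eef_rot: [0.0, 0.707, -0.707, -0.0]
wrist_force: [-0.4, 0.5, -3.4]
opening: 0.6
```

```bash
python3 st.py
```

```text
[0.5114 0.4165 0.4182] phi -89.97 [-0.37  0.46 -3.39] [-0.015  0.018  0.   ] 0.5998074936535419 33.775
```

Emit:
{"method": "move_arm", "body": {"moves": [{"gripper": 60.3,"x": 0,"y": 0,"z": 0,"roll": 0},{"gripper": 60.3,"x": 0,"y": 0,"z": 0,"roll": 0},{"gripper": 60.5,"x": 0,"y": 0,"z": 0,"roll": 0},{"gripper": 60.5,"x": 0,"y": 0,"z": 0,"roll": 0},{"gripper": 60.5,"x": 0,"y": 0,"z": 0,"roll": 0}]}}

```text
time_s: 34.4
eef_pos: [0.5115, 0.4165, 0.4182]
eef_rot: [-0.0, 0.707, -0.707, 0.0]
wrist_force: [-0.2, -0.1, -2.3]
opening: 0.606
```

```bash
python3 st.py
```

```text
[0.5115 0.4165 0.4182] phi -89.96 [-0.17 -0.15 -2.28] [0.066 0.025 0.012] 0.606497192112092 34.4
```

Emit:
{"method": "move_arm", "body": {"moves": [{"gripper": 50,"x": 0,"y": 0,"z": 0,"roll": 0},{"gripper": 50,"x": 0,"y": 0,"z": 0,"roll": 0},{"gripper": 50,"x": 3,"y": 0,"z": 0,"roll": 0},{"gripper": 50,"x": 5,"y": 0,"z": 0,"roll": 0},{"gripper": 50,"x": 5,"y": 0,"z": 0,"roll": 0}]}}

```text
time_s: 35.02
eef_pos: [0.5113, 0.2854, 0.4182]
eef_rot: [-0.0, 0.708, -0.707, 0.0]
wrist_force: [0.9, -0.6, -2.8]
opening: 0.576
```

Emit:
{"method": "move_arm", "body": {"moves": [{"gripper": 50,"x": 5,"y": 0,"z": 0,"roll": 0},{"gripper": 50,"x": 5,"y": 0,"z": 0,"roll": 0},{"gripper": 50,"x": 5,"y": 0,"z": 0,"roll": 0},{"gripper": 50,"x": 4.6,"y": 0,"z": 0,"roll": 0},{"gripper": 50,"x": 2.5,"y": 0,"z": 2,"roll": 0}]}}

```text
time_s: 35.65
eef_pos: [0.5122, 0.0633, 0.4]
eef_rot: [0.001, -0.707, 0.708, -0.002]
wrist_force: [-0.7, 0.2, -3.8]
opening: 0.579
```

Emit:
{"method": "move_arm", "body": {"moves": [{"gripper": 50,"x": 0,"y": 0,"z": 3,"roll": 0},{"gripper": 50,"x": 0,"y": 0,"z": 2.2,"roll": 0},{"gripper": 50,"x": 0,"y": 0,"z": 0,"roll": 0},{"gripper": 50,"x": 0,"y": 0,"z": 0,"roll": 0},{"gripper": 50,"x": 0,"y": 0,"z": 0,"roll": 0}]}}

```text
time_s: 36.28
eef_pos: [0.5122, 0.0656, 0.3476]
eef_rot: [-0.001, 0.707, -0.707, 0.001]
wrist_force: [0.6, 0.2, -2.2]
opening: 0.583
```

```bash
python3 st.py; python3 pic.py 12; python3 - <<'E'
from h import *
c=load('s12')
e=ctrl.get_obs()['eef_pos']
for p in((.57,.0655,.189),e-[0,0,.164],e-[0,0,.279]): print(np.round(proj(c,p),1))
E
```

```text
[0.5122 0.0656 0.3476] phi -89.95 [ 0.57  0.15 -2.24] [ 0.018 -0.021 -0.021] 0.5833816819487706 36.275
orig=(176,137)+p/6
[219.6 173.3]
[235.8 180.6]
[237. 208.]
```

View pics/z12.png

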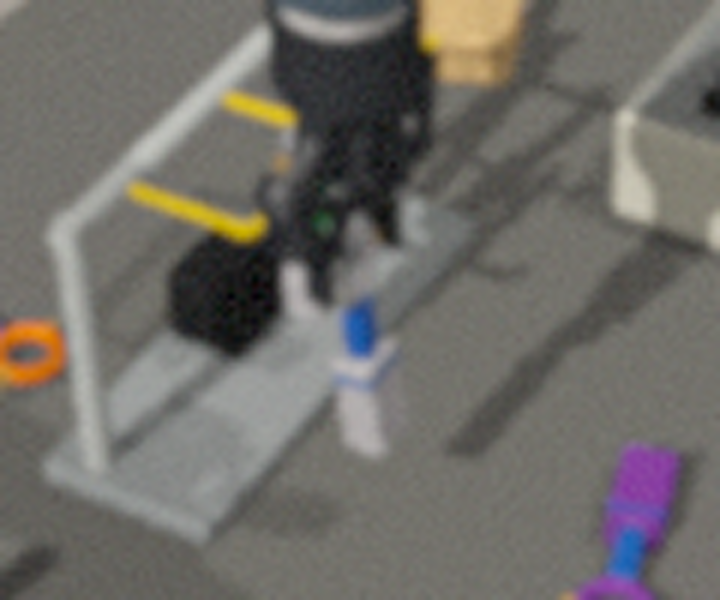

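Blue hangs straight, and the tip of hook 0 at (262,222) in the crop is where predicted. Insert it.

Emit:
{"method": "move_arm", "body": {"moves": [{"gripper": 50,"x": 0,"y": -2,"z": 0.15,"roll": 0},{"gripper": 50,"x": 0,"y": -2,"z": 0,"roll": 0},{"gripper": 50,"x": 0,"y": -1.5,"z": 0,"roll": 0},{"gripper": 50,"x": 0,"y": -0.7,"z": 0,"roll": 0},{"gripper": 50,"x": 0,"y": 0,"z": 0,"roll": 0}]}}

```text
time_s: 36.95
eef_pos: [0.5738, 0.0656, 0.3449]
eef_rot: [-0.0, 0.707, -0.707, 0.0]
wrist_force: [0.1, 0.6, -3.5]
opening: 0.579
```

```bash
python3 st.py
```

```text
[0.5738 0.0656 0.3449] phi -89.96 [ 0.14  0.56 -3.53] [ 0.008 -0.037  0.015] 0.5791846439945868 36.95
```

Emit:
{"method": "move_arm", "body": {"moves": [{"gripper": 50,"x": 0,"y": -1,"z": 0,"roll": 0},{"gripper": 50,"x": 0,"y": -1,"z": 0,"roll": 0},{"gripper": 50,"x": 0,"y": -0.7,"z": 0,"roll": 0},{"gripper": 50,"x": 0,"y": 0,"z": 0.5,"roll": 0},{"gripper": 50,"x": 0,"y": 0,"z": 0.3,"roll": 0}]}}

```text
time_s: 37.58
eef_pos: [0.6004, 0.0656, 0.3359]
eef_rot: [0.0, 0.707, -0.707, -0.001]
wrist_force: [-0.6, -0.4, -2.8]
opening: 0.576
```

```bash
python3 st.py
```

```text
[0.6004 0.0656 0.3359] phi -89.96 [-0.59 -0.42 -2.82] [ 0.002 -0.021 -0.008] 0.5760631582354462 37.575
```

Emit:
{"method": "move_arm", "body": {"moves": [{"gripper": 50,"x": 0,"y": 0,"z": 0.1,"roll": 0},{"gripper": 50,"x": 0,"y": 0,"z": 0,"roll": 0},{"gripper": 50,"x": 0,"y": 0,"z": 0,"roll": 0},{"gripper": 50,"x": 0,"y": 0,"z": 0,"roll": 0},{"gripper": 50,"x": 0,"y": 0,"z": 0,"roll": 0}]}}

```text
time_s: 38.2
eef_pos: [0.6007, 0.0655, 0.3358]
eef_rot: [-0.0, 0.707, -0.707, 0.0]
wrist_force: [-0.1, 0.0, -2.7]
opening: 0.572
```

```bash
python3 st.py
```

```text
[0.6007 0.0655 0.3358] phi -89.97 [-0.06  0.03 -2.74] [ 0.007 -0.073 -0.02 ] 0.5724650673814179 38.2
```

Not in contact yet, so I go a little lower and then release.

Emit:
{"method": "move_arm", "body": {"moves": [{"gripper": 50,"x": 0,"y": 0,"z": 0.15,"roll": 0},{"gripper": 50,"x": 0,"y": 0,"z": 0,"roll": 0},{"gripper": 50,"x": 0,"y": 0,"z": 0,"roll": 0},{"gripper": 58.5,"x": 0,"y": 0,"z": 0,"roll": 0},{"gripper": 58.5,"x": 0,"y": 0,"z": 0,"roll": 0}]}}

```text
time_s: 38.83
eef_pos: [0.6009, 0.0655, 0.3347]
eef_rot: [-0.0, 0.707, -0.707, 0.0]
wrist_force: [0.7, -0.0, 4.1]
opening: 0.592
```

```bash
python3 st.py
```

```text
[0.6009 0.0655 0.3347] phi -89.97 [ 0.7  -0.    4.13] [-0.083  0.022 -0.009] 0.5916094257195257 38.825
```

Emit:
{"method": "move_arm", "body": {"moves": [{"gripper": 59,"x": 0,"y": 0,"z": 0,"roll": 0},{"gripper": 59.7,"x": 0,"y": 0,"z": 0,"roll": 0},{"gripper": 60.3,"x": 0,"y": 0,"z": 0,"roll": 0},{"gripper": 60.8,"x": 0,"y": 0,"z": 0,"roll": 0},{"gripper": 61.5,"x": 0,"y": 0,"z": 0,"roll": 0}]}}

```text
time_s: 39.45
eef_pos: [0.6002, 0.0656, 0.3334]
eef_rot: [0.001, 0.707, -0.707, -0.001]
wrist_force: [-1.1, 0.2, -0.3]
opening: 0.619
```

Emit:
{"method": "move_arm", "body": {"moves": [{"gripper": 62.5,"x": 0,"y": 0,"z": 0,"roll": 0},{"gripper": 64,"x": 0,"y": 0,"z": 0,"roll": 0},{"gripper": 68,"x": 0,"y": 0,"z": 0,"roll": 0},{"gripper": 72,"x": 0,"y": 0,"z": 0,"roll": 0},{"gripper": 72,"x": 0,"y": 0,"z": 0,"roll": 0}]}}

```text
time_s: 40.08
eef_pos: [0.6007, 0.0655, 0.3342]
eef_rot: [-0.0, 0.707, -0.707, 0.0]
wrist_force: [0.4, -0.0, 0.1]
opening: 0.721
```

```bash
python3 st.py
```

```text
[0.6007 0.0655 0.3342] phi -89.97 [ 0.43 -0.05  0.11] [-0.02   0.075  0.053] 0.7205589796902379 40.075
```

Emit:
{"method": "move_arm", "body": {"moves": [{"gripper": 72,"x": 0,"y": 0,"z": -2.5,"roll": 0},{"gripper": 72,"x": 0,"y": 0,"z": -6,"roll": 0},{"gripper": 72,"x": 2,"y": 5,"z": 0,"roll": 0},{"gripper": 72,"x": 2,"y": 5,"z": 0,"roll": 0},{"gripper": 60,"x": 2,"y": 5,"z": 0,"roll": 0}]}}

```text
time_s: 40.7
eef_pos: [0.4492, 0.0051, 0.4193]
eef_rot: [-0.0, 0.707, -0.707, 0.0]
wrist_force: [-0.5, -0.3, 0.9]
opening: 0.602
```

Emit:
{"method": "move_arm", "body": {"moves": [{"gripper": 50,"x": 2,"y": 5,"z": 0,"roll": 0},{"gripper": 50,"x": 0,"y": 0,"z": 0,"roll": 0},{"gripper": 50,"x": 0,"y": 0,"z": 0,"roll": 0},{"gripper": 50,"x": 0,"y": 0,"z": 0,"roll": 0},{"gripper": 50,"x": 0,"y": 0,"z": 0,"roll": 0}]}}

```text
time_s: 41.32
eef_pos: [0.4014, -0.0144, 0.4191]
eef_rot: [0.0, 0.708, -0.707, -0.0]
wrist_force: [-0.6, 0.1, -0.3]
opening: 0.502
```

```bash
python3 st.py; python3 - <<'E'
from h import *
s=snap('side','s13.png');t=snap('top','t13.png')
o=np.zeros((600,800,3),np.uint8)
o[:300,:400]=cv2.resize(t['img'][170:245,315:415,::-1],(400,300),interpolation=cv2.INTER_CUBIC)
o[:300,400:]=cv2.resize(t['img'][130:205,215:315,::-1],(400,300),interpolation=cv2.INTER_CUBIC)
o[300:,:]=cv2.resize(s['img'][130:205,170:370,::-1],(800,300),interpolation=cv2.INTER_CUBIC)
cv2.imwrite('pics/z13.png',o)
E
```

```text
[ 0.4014 -0.0144  0.4191] phi -89.92 [-0.55  0.11 -0.31] [ 0.003 -0.022 -0.002] 0.5019998478888268 41.325
```

View pics/z13.png

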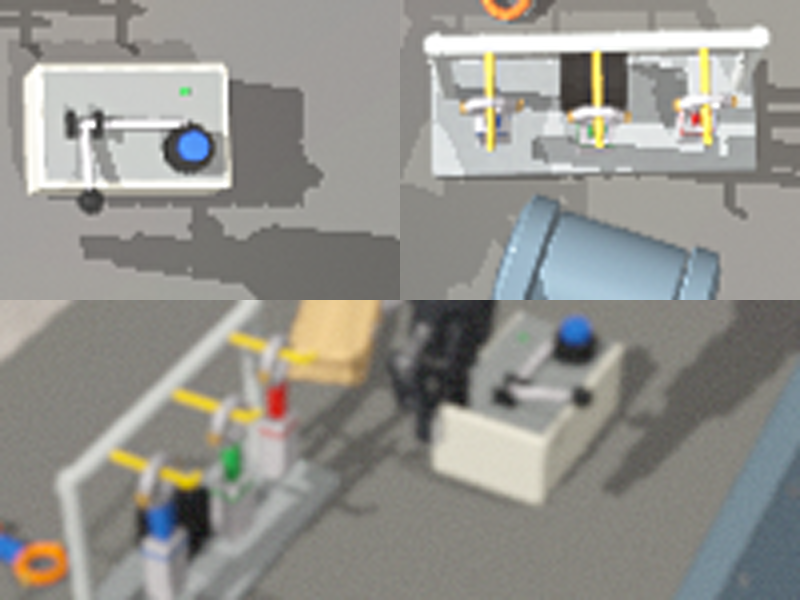

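```bash
python3 - <<'E'
from h import *
t=load('t13');s=load('s13')
T=lambda p:(315+(p[0]+.5)/4-.5,170+(p[1]+.5)/4-.5)
S=lambda p:(170+(p[0]+.5)/4-.5,130+(p[1]-300+.5)/4-.5)
print('knob tri',tri(t,T((91,201)),s,S((582,396))),'top@.105',atz(t,*T((91,201)),.105))
print('btn tri',tri(t,T((194,145)),s,S((576,331))),atz(t,*T((194,145)),.11))
print('hinge',atz(t,*T((90,125)),.084), 'rod mid',atz(t,*T((90,163)),.095))
E
```

```text
knob tri (array([ 0.39303078, -0.27469196,  0.10265496]), np.float64(0.003333545335321128)) top@.105 [ 0.39129469 -0.27484122  0.105     ]
btn tri (array([ 0.44027405, -0.36688886,  0.09903004]), np.float64(0.00256132782979755)) [ 0.43792346 -0.36465931  0.11      ]
hinge [ 0.45963074 -0.28052456  0.084     ] rod mid [ 0.42510728 -0.27714637  0.095     ]
```

All three gauges hang straight, one to a hook. The breaker is where it was, with its lever down and the knob at about (0.392, -0.2747, 0.104). I'll go to the knob.

Emit:
{"method": "move_arm", "body": {"moves": [{"gripper": 45,"x": 5.2,"y": 0.19,"z": 0,"roll": 0},{"gripper": 45,"x": 5.2,"y": 0.19,"z": 0,"roll": 0},{"gripper": 45,"x": 5.2,"y": 0.19,"z": 0,"roll": 0},{"gripper": 45,"x": 5.2,"y": 0.19,"z": 0,"roll": 0},{"gripper": 45,"x": 5.2,"y": 0.19,"z": 0,"roll": 0}]}}

```text
time_s: 42.05
eef_pos: [0.3913, -0.2764, 0.419]
eef_rot: [-0.0, 0.707, -0.707, -0.0]
wrist_force: [0.4, -0.1, 0.5]
opening: 0.446
```

Emit:
{"method": "move_arm", "body": {"moves": [{"gripper": 45,"x": 0,"y": 0,"z": 5,"roll": 0},{"gripper": 45,"x": 0,"y": 0,"z": 4,"roll": 0},{"gripper": 45,"x": 0,"y": 0,"z": 3,"roll": 0},{"gripper": 45,"x": 0,"y": 0,"z": 0,"roll": 0},{"gripper": 45,"x": 0,"y": 0,"z": 0,"roll": 0}]}}

```text
time_s: 42.68
eef_pos: [0.3919, -0.275, 0.3003]
eef_rot: [0.0, 0.707, -0.707, 0.001]
wrist_force: [0.4, 0.3, 1.0]
opening: 0.45
```

```bash
python3 st.py
```

```text
[ 0.3919 -0.275   0.3003] phi -89.95 [0.37 0.29 0.96] [-0.056 -0.005  0.009] 0.4497091162440937 42.675
```

Emit:
{"method": "move_arm", "body": {"moves": [{"gripper": 45,"x": 0,"y": 0,"z": 2.5,"roll": 0},{"gripper": 45,"x": 0,"y": 0,"z": 1.5,"roll": 0},{"gripper": 45,"x": 0,"y": 0,"z": 0,"roll": 0},{"gripper": 30,"x": 0,"y": 0,"z": 0,"roll": 0},{"gripper": 24.5,"x": 0,"y": 0,"z": 0,"roll": 0}]}}

```text
time_s: 43.3
eef_pos: [0.3916, -0.2744, 0.26]
eef_rot: [-0.0, 0.707, -0.707, 0.0]
wrist_force: [-1.6, 4.8, 5.2]
opening: 0.249
```

Emit:
{"method": "move_arm", "body": {"moves": [{"gripper": 24.5,"x": 0,"y": 0,"z": 0,"roll": 0},{"gripper": 24.5,"x": 0,"y": 0,"z": 0,"roll": 0},{"gripper": 23,"x": 0,"y": 0,"z": 0,"roll": 0},{"gripper": 23,"x": 0,"y": 0,"z": 0,"roll": 0},{"gripper": 23,"x": 0,"y": 0,"z": 0,"roll": 0}]}}

```text
time_s: 43.92
eef_pos: [0.3915, -0.2744, 0.26]
eef_rot: [-0.0, 0.707, -0.707, 0.0]
wrist_force: [-1.5, 4.9, 7.6]
opening: 0.236
```

```bash
python3 st.py
```

```text
[ 0.3915 -0.2744  0.26  ] phi -89.95 [-1.51  4.94  7.56] [0.873 0.239 0.022] 0.23608824097508854 43.925
```

Emit:
{"method": "move_arm", "body": {"moves": [{"gripper": 23,"x": -0.1,"y": -0.35,"z": -0.94,"roll": 0},{"gripper": 23,"x": 0,"y": -0.51,"z": -0.95,"roll": 0},{"gripper": 23,"x": 0,"y": -0.65,"z": -0.86,"roll": 0},{"gripper": 23,"x": 0,"y": 0,"z": 0,"roll": 0},{"gripper": 23,"x": 0,"y": 0,"z": 0,"roll": 0}]}}

```text
time_s: 44.55
eef_pos: [0.4064, -0.2739, 0.2868]
eef_rot: [0.0, 0.707, -0.707, 0.0]
wrist_force: [-3.3, -3.1, 0.4]
opening: 0.235
```

```bash
python3 st.py; python3 - <<'E'
from h import *
s=snap('side','s14.png')
i=s['img'][125:175,285:345]; print(i.shape)
cv2.imwrite('pics/z14.png',cv2.resize(s['img'][120:200,250:350,::-1],(600,480),interpolation=cv2.INTER_CUBIC))
E
```

```text
[ 0.4064 -0.2739  0.2868] phi -89.95 [-3.31 -3.15  0.38] [-0.523  0.424 -0.002] 0.23451950366696714 44.55
(50, 60, 3)
```

Emit:
{"method": "move_arm", "body": {"moves": [{"gripper": 23,"x": 0.04,"y": -0.77,"z": -0.76,"roll": 0},{"gripper": 23,"x": 0,"y": -0.87,"z": -0.63,"roll": 0},{"gripper": 23,"x": 0,"y": -0.97,"z": -0.49,"roll": 0},{"gripper": 23,"x": 0,"y": -0.67,"z": -0.25,"roll": 0},{"gripper": 23,"x": 0,"y": 0,"z": 0,"roll": 0}]}}

```text
time_s: 45.22
eef_pos: [0.4398, -0.2741, 0.3083]
eef_rot: [0.0, 0.708, -0.707, 0.0]
wrist_force: [-1.4, -3.0, 1.4]
opening: 0.236
```

```bash
python3 st.py
```

```text
[ 0.4398 -0.2741  0.3083] phi -89.93 [-1.41 -3.01  1.42] [-0.526  0.305 -0.036] 0.23558769578020575 45.225
```

Emit:
{"method": "move_arm", "body": {"moves": [{"gripper": 23,"x": 0,"y": -0.7,"z": -0.18,"roll": 0},{"gripper": 23,"x": 0,"y": -0.71,"z": -0.1,"roll": 0},{"gripper": 23,"x": 0,"y": -0.72,"z": -0.04,"roll": 0},{"gripper": 23,"x": 0,"y": -0.72,"z": 0.04,"roll": 0},{"gripper": 23,"x": 0,"y": 0,"z": 0,"roll": 0}]}}

```text
time_s: 45.85
eef_pos: [0.4684, -0.2742, 0.3111]
eef_rot: [0.0, 0.707, -0.707, 0.001]
wrist_force: [-1.4, -5.6, 3.3]
opening: 0.235
```

```bash
python3 st.py
```

```text
[ 0.4684 -0.2742  0.3111] phi -89.94 [-1.39 -5.63  3.28] [-0.783  0.246  0.006] 0.23502587619086582 45.85
```

Emit:
{"method": "move_arm", "body": {"moves": [{"gripper": 23,"x": 0,"y": -0.25,"z": 0.02,"roll": 0},{"gripper": 25,"x": 0,"y": 0,"z": 0,"roll": 0},{"gripper": 28,"x": 0,"y": 0,"z": 0,"roll": 0},{"gripper": 45,"x": 0,"y": 0,"z": 0,"roll": 0},{"gripper": 45,"x": 0,"y": 0,"z": 0,"roll": 0}]}}

```text
time_s: 46.48
eef_pos: [0.4701, -0.2734, 0.31]
eef_rot: [-0.0, 0.707, -0.707, -0.001]
wrist_force: [0.8, 0.0, 0.7]
opening: 0.453
```

Emit:
{"method": "move_arm", "body": {"moves": [{"gripper": 45,"x": 0,"y": 0,"z": -1.5,"roll": 0},{"gripper": 45,"x": 0,"y": 0,"z": -4,"roll": 0},{"gripper": 45,"x": 0,"y": 0,"z": -5,"roll": 0},{"gripper": 45,"x": -5,"y": 3,"z": 0,"roll": 0},{"gripper": 45,"x": -5,"y": 3,"z": 0,"roll": 0}]}}

```text
time_s: 47.1
eef_pos: [0.4096, -0.1731, 0.4173]
eef_rot: [0.0, -0.707, 0.707, -0.001]
wrist_force: [0.2, 0.7, 0.7]
opening: 0.45
```

Emit:
{"method": "move_arm", "body": {"moves": [{"gripper": 45,"x": -5,"y": 1,"z": 0,"roll": 0},{"gripper": 45,"x": -5,"y": 0,"z": 0,"roll": 0},{"gripper": 45,"x": -5,"y": 0,"z": 0,"roll": 0},{"gripper": 45,"x": 0,"y": 0,"z": 0,"roll": 0},{"gripper": 45,"x": 0,"y": 0,"z": 0,"roll": 0}]}}

```text
time_s: 47.72
eef_pos: [0.4002, -0.0241, 0.4164]
eef_rot: [-0.0, 0.708, -0.707, 0.001]
wrist_force: [0.0, -1.0, -0.2]
opening: 0.449
```

```bash
python3 st.py; python3 - <<'E'
from h import *
s=snap('side','s15.png');t=snap('top','t15.png')
o=np.zeros((600,800,3),np.uint8)
o[:300,:400]=cv2.resize(t['img'][170:245,315:415,::-1],(400,300),interpolation=cv2.INTER_CUBIC)
o[:300,400:]=cv2.resize(t['img'][130:205,215:315,::-1],(400,300),interpolation=cv2.INTER_CUBIC)
o[300:,:]=cv2.resize(s['img'][130:205,170:370,::-1],(800,300),interpolation=cv2.INTER_CUBIC)
cv2.imwrite('pics/z15.png',o)
E
```

```text
[ 0.4002 -0.0241  0.4164] phi -89.91 [ 0.04 -0.99 -0.17] [-0.026 -0.057 -0.026] 0.44882275924395304 47.725
```

View pics/z15.png

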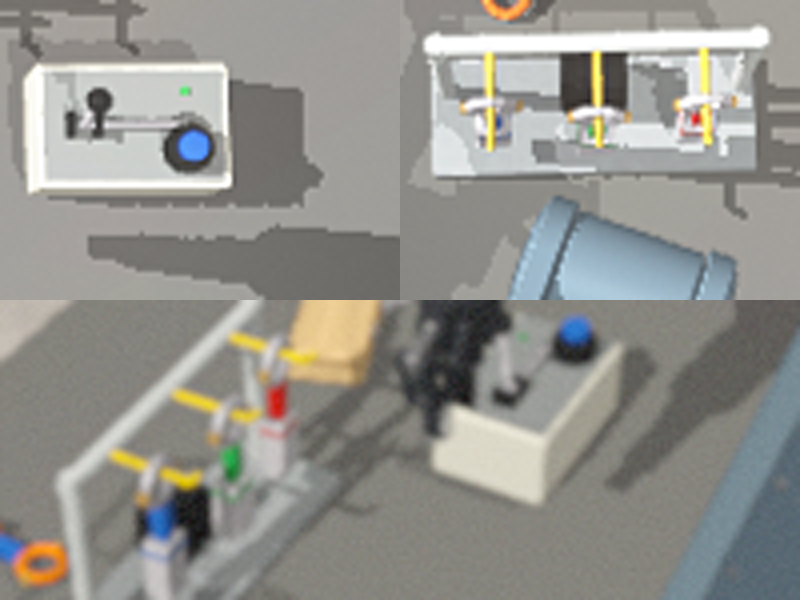

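```bash
python3 -c "
from bench import ctrl
print(ctrl.hand_in())"
```

```text
the job is handed in; nothing more can be done
None
```

The job is done and handed in at about 48 s of the 210 s allowed; the hand-in itself reports no verdict.

- **Breaker off:** I pressed the blue test button first, and the picture showed the lever dropped before any gauge was lifted.
- **Gauges hung:** All three gauges were on the mat. Each was taken by its studs, swung down in a slackened grip, gripped again and hung: red on hook 2, green on hook 1, blue on hook 0.
- **Breaker on:** I lifted the lever by its knob until it stayed up on its own after release.

**Last checks:**
- The final top and side pictures show one gauge hanging straight down on each hook. They are clear of the black block under the middle hook.
- The lever knob is back at its starting image position, about pixel (340, 195). The breaker has not moved from its start.
- The robot is clear of everything and the wrist force is near zero.
- I did not touch the bottle, setting ring, wooden box or look-alikes. I made no final picture check of them beyond what happened to be in view.

**One correction:** Green first hung about 10° off vertical in the grip. I slackened it on the hook so that it straightened, then moved it in to the seat and released it. No check failed.

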